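# Seat the collet holder in the spindle and bring it to its index

## Task

Take the tapered collet holder out of the wooden tool block and put its taper into the upright spindle. The spindle's two drive dogs stand at an angle you must find: feel for it gently, without forcing, until the slots of the flange drop over the dogs and the flange sits flat on the spindle nose. Then turn the holder clockwise, seen from above, taking the spindle with it, until its slots line up with the white index marks on the green housing; let go and leave it there, with the other things on the bench undisturbed.

Things in the scene. Friction and masses are not known exactly. Their poses are not given: they have to be found in the camera images.
- holder: Steel collet holder, 0.5 kg. Origin: centre of the flange's underside; z up its axis. Below: tapered shank 46 mm long, radius 18 mm at the flange, 9 mm at the tip. Flange 10 mm thick, radius 31 mm, cut right through by two open drive slots, 15 mm wide, on own +x and -x sides, in to radius 20 mm. Same after half a turn. It hangs by the flange in the tool block, taper down.
- tool_block: Fixed pale wooden block 76 x 76 x 62 mm with one plain round hole 44 mm wide, 56 mm deep, in which the holder hangs by its flange, which rests on the block's top. Origin: centre of the underside.
- spindle_head: Fixed green housing: foot 100 x 100 x 14 mm, barrel of radius 47 mm up to 76 mm, with an upright steel spindle in it. Origin: centre of the underside, on the spindle axis. The spindle can be turned both ways against about 0.22 N m of friction and stays where it is left. Do not press holder and spindle together with more than 40 N.
- spindle_nose (a point): On the spindle axis in the plane of the flat nose (radius 35 mm), 80 mm above the bench; axes as spindle_head. The holder is home when its origin is here. The bore tapers like the shank, with 0.9 mm clearance all round when home, more while higher.
- hex_key_set: Red folding hex key set, 35 x 100 x 24 mm, loose bystander. Origin: centre of its underside.
- masking_tape: Roll of masking tape, 96 mm wide, 25 mm high, lying flat, loose bystander. Origin: centre of its underside.
- wood_offcut_1: Small pine offcut, 38 x 60 x 19 mm, loose bystander. Origin: centre of its underside.
- pencil: Green pencil, 123 mm, loose bystander. Origin: centre of its underside.
- holder_grip (a point): On the holder's axis 34 mm above its origin, axes as the holder's: middle of the light grip body (10 to 46 mm above the origin, radius 20 mm) with two wrench flats facing own +x and -x, above the slots, 32 mm across, 24 mm wide; grip there. Above it a dark nut of radius 18.5 mm to 62 mm and a thin pin to 76 mm over the origin.
- dog_level (a point): On the spindle axis, 7 mm above the nose: height of the two brass dogs, 11 mm wide, at radius 22.5 to 33.5 mm, edges chamfered 1.5 mm; play in the slots 2 mm a side (0.07 rad). The line through the dogs starts 0.35 to 1.25 rad counter-clockwise (seen from above) from the housing's x axis; not measured. Off the dogs' angle the flange stops at this height.
- index_mark (a point): One of the two white index marks on the rim of the green housing, on its own +x side, 42 mm from the axis; the other is opposite on -x. The holder's x axis must end along this line, either way round.
Not all that is in view belongs to the job. Of the things like the holder, leave any that is purple; of the rest the smaller one is meant.

How it is judged:
By the outcome, as a careful person would: the job done as asked, in the order asked, and still so for the second after the job is handed in, with the robot touching nothing.
It also fails if it takes over 58 s, if anything falls off the work surface, if the arm or the gripper's body presses on something with over 40 N, if the wrist force passes 120 N, or if a joint passes its speed limit or range.

## Robot

A 7-joint arm with a two-finger parallel gripper is mounted at the origin on a cart in front of the work surface, level with it; the furniture and walls round the work are solid. World frame = base frame: x ahead of the robot, y to its left, z up, the work surface at z = 0. Lengths are in m, angles in rad, forces in N, time in s.
With the tool pointing down it reaches from about 0.425 to 0.975 m from the base axis. Payload 16.7 kg.
Tool frame: the origin (TCP) lies between the finger pads; the fingertips stand 19 mm ahead of it and the grasp point (between the pads) is the TCP; z points along the fingers, y is the direction in which the jaws open and shut (so a half turn about z gives the same grasp; the last joint's range is limited). The gripper opens to 85 mm and grips with 20 to 120 N. Pads are 22 mm wide; open, the fingers measure 114 mm over their backs; the gripper's body (76 mm by 85 mm) begins 54 mm behind the grasp point. The pads swing forward as they close: fully open they stand 13 mm farther back than shut.
Start: joints at [-1.276, 0.426, 0.074, 1.606, -0.034, 1.111, -0.067], TCP at [0.29, 0.61, 0.25] pointing down, gripper open.
Joint ranges: [-2.85, 2.85], [-0.5, 2.14], [-1.23, 1.37], [0.21, 2.46], [-1.02, 4.16], [0.16, 2.05], [-2.73, 2.73]. Speed limits (rad/s): [1.89, 1.89, 2.39, 2.39, 3.01, 3.01, 3.01].

## Interface

Orientations are given as [roll, pitch, yaw] about the fixed x, y, z axes, in that order (R = Rz(yaw) Ry(pitch) Rx(roll)).
In Python, from bench import robot gives the robot as it stands.
- The arm moves only by the shell command python3 -m handwheel 'ROWS' [FORCE]. ROWS is JSON, a list of rows, each an object of numbers: "x", "y", "z": the shift along the tool's x, y, z in mm; "yaw": the turn about the tool's z in degrees; "grip": the finger opening in mm, from 0 to 85.4. A call has 1 to 5 rows; each row shifts and turns the commanded pose from where the row before left it, along the tool's axes as they then stand; what a row does not reach is not made up. A row lasts 1/8 s, in which the tool goes at most 62.5 mm and 10.7 degrees, less where a joint would pass 70% of its speed; a pose out of reach is approached as far as the arm can. A call with a gripper value outside its range is refused whole. The fingers move at their own pace and stop on an object; FORCE is the grip in N (left out, the last holds). Time passes only in rows, so rows that do not move let the fingers close. It gives the time, the measured TCP pose, the force and the opening at its end, in the units of the state.
- robot.get_obs(): the state, without advancing time (a new reading comes with each control period).
- robot.camera(name): name is "scene" or "top"; returns a dict with "color" (480x640x3 uint8, red, green, blue), "z_map" (480x640 float32, m along the optical axis (not along the pixel's ray), 0 where there is no reading), "intrinsics" (3x3 intrinsics, pixels), "rvec" (rotation vector, rad) and "tvec" (3), from world to camera coordinates, as OpenCV has them. Camera axes: x right, y down, z forward; pixel columns grow to the right and rows downward; lengths in m; the calibration is good to about 2 mm. A picture is of the moment at which its call begins.
- robot.close_job(): hands the job in, once; it reports no verdict.
The state is a dict: "time_s": time; "qpos": joint angles; "dq": joint speeds; "effort": joint torques, N m; "eef_pos": TCP position; "ee_rot": TCP orientation; "force": force on the tool from outside, world axes, zero at the start; "ft_torque": the same for the moment, N m; "width": finger opening in m.
Only numpy, scipy, OpenCV 4.12 (cv2) and the standard library are available. Lean on these libraries where they do the work, as an engineer would, in place of code of your own. Each camera call takes 0.05 s, during which the arm holds its last target.

## Working session

There is one attempt and no reset: what is moved stays moved. The work goes in short steps, Python scripts to look and compute and a shell command to move; the robot and the scene stay as the last step left them, time stands still between calls to the robot, and variables do not carry over. Pictures are saved under pics/ and viewed, and the job is handed in when it is done.

```bash
ls; mkdir -p pics; cat > h.py <<'E'
import numpy as np, cv2, json
from bench import robot
def cam(n):
    c=robot.camera(n); R,_=cv2.Rodrigues(np.array(c['rvec'],float)); c['R']=R; c['t']=np.array(c['tvec'],float).reshape(3); c['K']=np.array(c['intrinsics'],float); return c
def save(c,p): cv2.imwrite(p,c['color'][:,:,::-1])
def ray(c,u,v):
    d=c['R'].T@(np.linalg.inv(c['K'])@np.array([u,v,1.])); o=-c['R'].T@c['t']; return o,d
def onz(c,u,v,z):
    o,d=ray(c,u,v); return o+d*(z-o[2])/d[2]
def pt(c,u,v):
    o,d=ray(c,u,v); return o+d*c['z_map'][int(round(v)),int(round(u))]
def proj(c,P):
    q=c['K']@(c['R']@np.array(P,float)+c['t']); return q[:2]/q[2]
E
python3 - <<'E'
from h import *
print(robot.get_obs())
for n in('scene','top'):
    c=cam(n); save(c,f'pics/{n}0.png'); np.savez(f'pics/{n}0.npz',**{k:np.array(c[k]) for k in c}); print(n,c['K'].tolist(),-c['R'].T@c['t'],c['R'][2])
E
```

```text
pics
{'time_s': 0.0, 'qpos': array([-1.27653527,  0.42673245,  0.07387412,  1.60662511, -0.03412533,
        1.11082261, -0.06709561]), 'dq': array([-3.35215569e-04,  2.27819608e-05,  1.23119630e-03,  1.83568447e-03,
       -2.69641446e-04,  3.76404605e-04,  1.00567774e-04]), 'effort': array([ 5.71796245e-04, -9.49844170e+01,  3.76100197e+00, -4.63502240e+01,
        1.92914950e-02,  1.04650523e-02, -1.20013584e-05]), 'eef_pos': array([0.28966469, 0.60924468, 0.24960299]), 'ee_rot': array([-3.14026811e+00,  8.51538760e-05,  2.69777142e+00]), 'force': array([-0.4136343 ,  0.21522914,  0.81177528]), 'ft_torque': array([-0.03784182,  0.02870409, -0.02480206]), 'width': 0.0858275284869011}
scene [[462.98155393997826, 0.0, 319.130846734716], [0.0, 462.98155393997826, 240.65313316860573], [0.0, 0.0, 1.0]] [-0.29271628 -0.73890386  0.96258283] [ 0.55690611  0.55732631 -0.61582706]
top [[433.8712462792696, 0.0, 318.81732283283765], [0.0, 433.8712462792696, 236.4788243800357], [0.0, 0.0, 1.0]] [0.42901247 0.07453616 1.20031902] [ 0.08648453 -0.00261389 -0.99624976]
```

View pics/scene0.png

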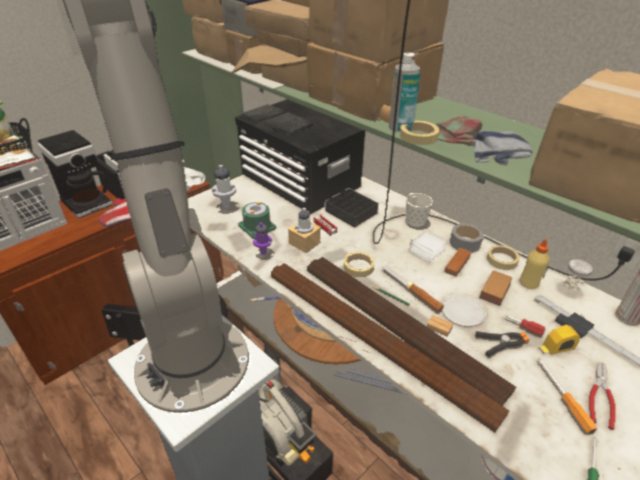

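View pics/top0.png

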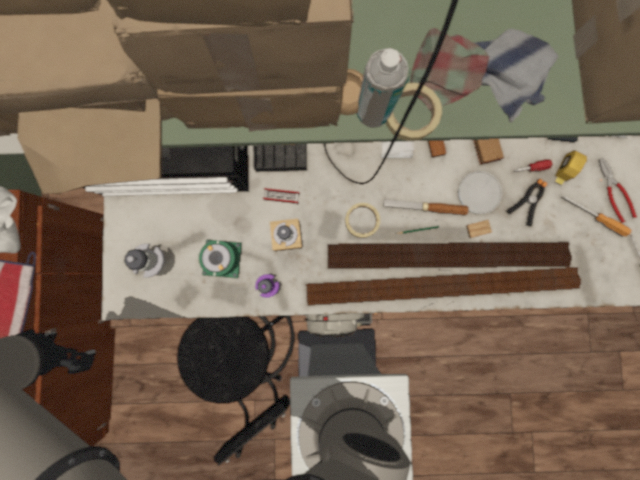

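```bash
python3 - <<'E'
import numpy as np,cv2
a=np.load('pics/top0.npz')['color'][170:320,100:400,::-1]; cv2.imwrite('pics/topc.png',cv2.resize(a,(800,400),interpolation=cv2.INTER_CUBIC))
a=np.load('pics/scene0.npz')['color'][155:285,195:385,::-1]; cv2.imwrite('pics/scenec.png',cv2.resize(a,None,fx=4.2,fy=4.2,interpolation=cv2.INTER_CUBIC))
from h import *
c=dict(np.load('pics/top0.npz'))
for u,v in[(145,260),(152,262),(285,232),(267,286),(219,257),(207,270),(297,245),(282,196),(362,220),(420,230),(480,229),(110,300),(400,255),(400,285),(280,160),(190,188),(300,220)]: print(u,v,pt(c,u,v).round(3))
E
```

```text
145 260 [0.474 0.495 0.146]
152 262 [0.471 0.493 0.108]
285 232 [0.536 0.156 0.122]
267 286 [0.403 0.205 0.106]
219 257 [0.483 0.344 0.021]
207 270 [0.447 0.363 0.076]
297 245 [0.507 0.129 0.062]
282 196 [0.646 0.17  0.021]
362 220 [ 0.576 -0.05  -0.003]
420 230 [ 0.543 -0.208  0.009]
480 229 [ 0.54 -0.37  0.02]
110 300 [0.374 0.648 0.   ]
400 255 [ 0.475 -0.147  0.027]
400 285 [ 0.394 -0.144  0.023]
280 160 [0.752 0.175 0.001]
190 188 [0.65  0.387 0.142]
300 220 [0.58  0.122 0.005]
```

View pics/topc.png

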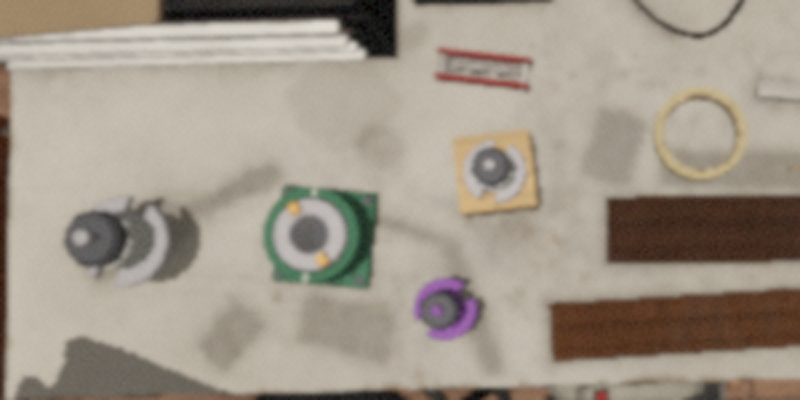

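View pics/scenec.png

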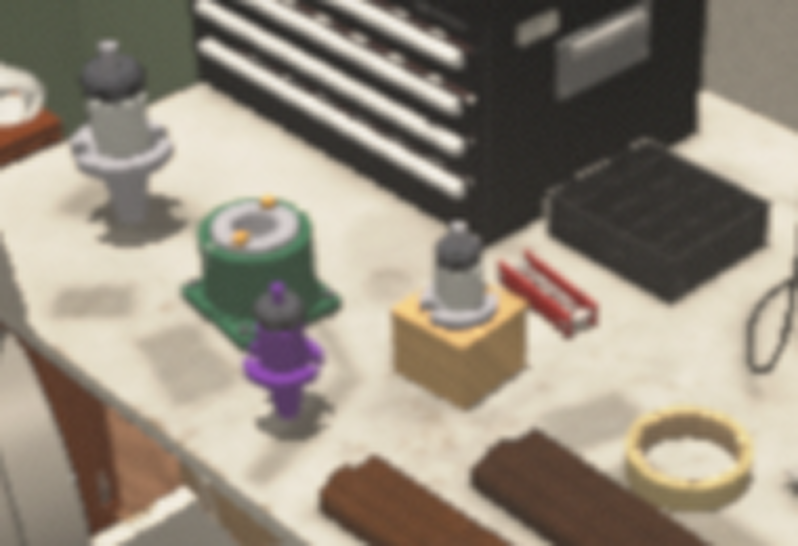

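```bash
python3 - <<'E'
import numpy as np,cv2
t=np.load('pics/top0.npz')['color'];s=np.load('pics/scene0.npz')['color']
f=lambda a,u,v,r=25: cv2.resize(a[v-r:v+r,u-r:u+r,::-1],(400,400),interpolation=cv2.INTER_CUBIC)
cv2.imwrite('pics/crops.png',np.hstack([f(t,286,235),f(s,305,226)]))
cv2.imwrite('pics/crops2.png',np.hstack([f(t,219,257),f(s,256,215)]))
E
```

```text
(no output)
```

View pics/crops.png

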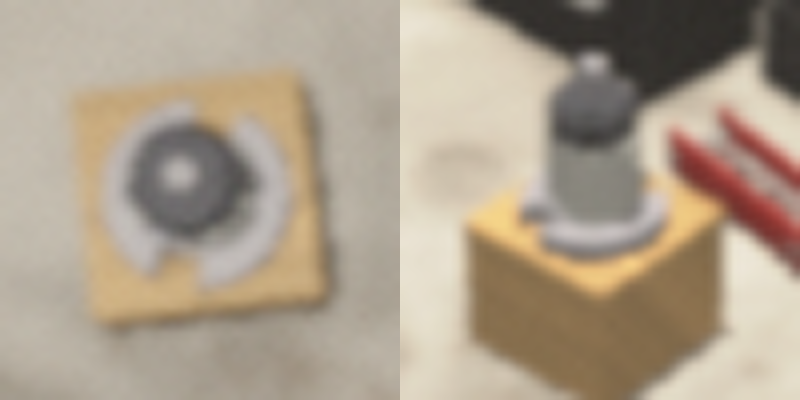

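View pics/crops2.png

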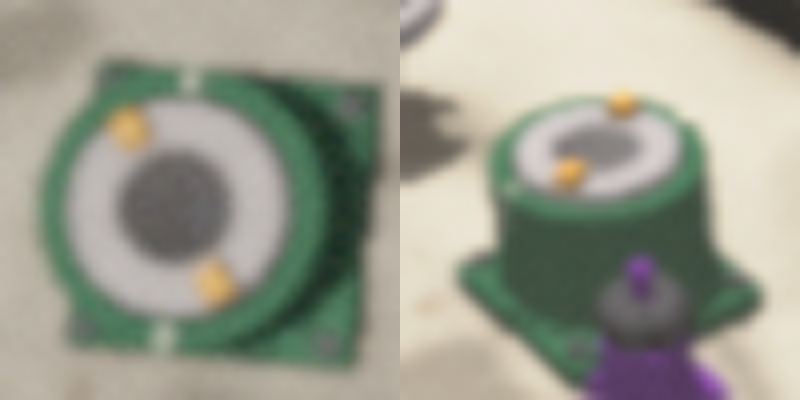

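```bash
cat > meas.py <<'E'
from h import *
t=dict(np.load('pics/top0.npz')); s=dict(np.load('pics/scene0.npz'))
def hsv(c): return cv2.cvtColor(c['color'],cv2.COLOR_RGB2HSV)
def comps(m,roi):
    z=np.zeros_like(m); u0,v0,u1,v1=roi; z[v0:v1,u0:u1]=m[v0:v1,u0:u1]
    n,l,st,ce=cv2.connectedComponentsWithStats(z); return [(ce[i],st[i],l==i) for i in np.argsort(-st[1:,4])+1 if st[i,4]>=5]
def tri(c1,p1,c2,p2):
    P=[c['K']@np.hstack([c['R'],c['t'][:,None]]) for c in(c1,c2)]
    X=cv2.triangulatePoints(P[0],P[1],np.array(p1,float).reshape(2,1),np.array(p2,float).reshape(2,1)); return (X[:3]/X[3]).ravel()
if __name__=='__main__':
  for n,c,rs,rb in(('top',t,(195,230,245,280),(268,215,305,255)),('scene',s,(230,195,275,245),(280,215,330,255))):
    H=hsv(c); 
    print(n,'dogs')
    m=cv2.inRange(H,(12,110,140),(30,255,255))
    for ce,st,_ in comps(m,rs)[:3]: print(ce,st[4],onz(c,*ce,.087).round(4))
    print('greenhead top marks')
    for x,y in [(c0[0],c0[1]) for c0 in []]: pass
    m=cv2.inRange(H,(0,0,150),(179,40,255))
    print('light'); 
    for ce,st,_ in comps(m,rs)[:4]: print(ce,st)
    print('light@block')
    for ce,st,_ in comps(m,rb)[:4]: print(ce,st,onz(c,*ce,.072).round(4))
  # depth-based
  for n,c in(('top',t),('scene',s)):
    v,u=np.mgrid[0:480,0:640]; d=np.linalg.inv(c['K'])@np.stack([u.ravel(),v.ravel(),np.ones(u.size)])
    X=(c['R'].T@(d*c['z_map'].ravel()-c['t'][:,None])).T.reshape(480,640,3); 
    z=X[...,2]
    for nm,roi,lo,hi in(('blocktop',(265,210,310,258) if n=='top' else (275,200,335,265),.056,.067),('flange',(265,210,310,258) if n=='top' else (275,200,335,265),.068,.078),('nut',(265,210,310,258) if n=='top' else (275,200,335,265),.115,.145),('nose',(195,230,245,280) if n=='top' else(230,195,275,245),.078,.083)):
      u0,v0,u1,v1=roi; m=((z>lo)&(z<hi)); k=np.zeros_like(m);k[v0:v1,u0:u1]=1; m&=k
      p=X[m]; print(n,nm,len(p),p.mean(0).round(4),p.min(0).round(3),p.max(0).round(3), np.median(p[:,2]).round(4))
      if nm in('blocktop','nose'):
        (cx,cy),(w,h),a=cv2.minAreaRect((p[:,:2]*1000).astype(np.float32)); print('  rect',cx,cy,w,h,a)
        print('  circ',cv2.minEnclosingCircle((p[:,:2]*1000).astype(np.float32)))
E
python3 meas.py
```

```text
top dogs
[209.7 247.3] 10 [0.5051 0.3527 0.087 ]
[220.71428571 267.14285714] 7 [0.4535 0.3247 0.087 ]
greenhead top marks
light
[217.19359431 251.25124555] [ 195  230   50   50 1405]
light@block
[287.041841   234.15481172] [268 215  37  40 478] [0.5352 0.1544 0.072 ]
[291.7047619 236.3047619] [284 225  13  21 105] [0.5293 0.1423 0.072 ]
[277.53164557 233.81012658] [274 223  11  21  79] [0.5368 0.1792 0.072 ]
[282.81818182 231.18181818] [281 230   4   4  11] [0.5433 0.1652 0.072 ]
scene dogs
[252. 211.] 7 [0.4515 0.3241 0.087 ]
greenhead top marks
light
[249.98582996 211.43117409] [230 195  45  50 988]
[272.03076923 236.72307692] [268 230   7  15  65]
[232.64864865 241.32432432] [230 238   7   7  37]
light@block
[288.5    232.6875] [280 215  33  40 464] [0.4716 0.1646 0.072 ]
[321.00660066 245.8019802 ] [301 230  29  25 303] [0.4987 0.0447 0.072 ]
[310.26086957 218.34782609] [308 215   5   7  23] [0.5763 0.1734 0.072 ]
[327.29411765 216.23529412] [324 215   6   5  17] [0.6257 0.1425 0.072 ]
top blocktop 423 [0.5375 0.1621 0.0619] [0.498 0.121 0.056] [0.578 0.202 0.067] 0.0619
  rect 5
[... 536 characters left out ...]
357910156), 45.78612518310547)
scene blocktop 191 [0.5318 0.1547 0.0612] [0.494 0.117 0.056] [0.678 0.271 0.066] 0.0614
  rect 591.3968505859375 186.0506591796875 219.18386840820312 94.62548828125 24.50814437866211
  circ ((589.6505126953125, 189.8812713623047), 112.95004272460938)
scene flange 98 [0.5249 0.1493 0.0723] [0.504 0.125 0.068] [0.557 0.189 0.078] 0.0721
scene nut 82 [0.5312 0.1552 0.1234] [0.515 0.14  0.115] [0.553 0.173 0.139] 0.1228
scene nose 124 [0.4655 0.3173 0.0801] [0.381 0.192 0.078] [0.519 0.378 0.083] 0.0799
  rect 444.0970153808594 279.83978271484375 204.06752014160156 83.08975982666016 57.0302734375
  circ ((439.6867370605469, 282.70050048828125), 102.33151245117188)
```

```bash
python3 - <<'E'
from meas import *
def w(cu,cv_,x,y,z): return onz(t,cu-25+(x+.5)/8-.5,cv_-25+(y+.5)/8-.5,z)
a=[w(286,235,*p,.072)*1e3 for p in((195,108),(240,120),(155,272),(203,285))]
for p in a: print(p.round(1))
d=(a[0]+a[1]-a[2]-a[3]); print('slot ang',np.degrees(np.arctan2(d[1],d[0])),'ctr',sum(a)/4)
m=[w(219,257,*p,.076)*1e3 for p in((190,82),(165,337))]; d=m[0]-m[1]; print('marks',m,np.degrees(np.arctan2(d[1],d[0])),np.linalg.norm(d))
dg=[w(219,257,*p,.087)*1e3 for p in((130,128),(215,285))]; d=dg[0]-dg[1]; print('dogs',dg,np.degrees(np.arctan2(d[1],d[0])),np.linalg.norm(d))
# green foot orientation
H=hsv(t); g=cv2.inRange(H,(65,80,40),(95,255,255)); k=np.zeros_like(g);k[225:290,190:250]=g[225:290,190:250]
pts=np.argwhere(k)[:,::-1]; 
# bore: dark circle
gray=cv2.cvtColor(t['color'],cv2.COLOR_RGB2GRAY)
mk=((gray<135)&(H[...,1]<60)).astype(np.uint8)*255
for ce,st,l in comps(mk,(203,242,230,272))[:3]: print('bore',ce,st,onz(t,*ce,.08))
X=[onz(t,u,v,.0) for u,v in pts]; 
X0=np.array([pt(t,u,v) for u,v in pts]); f=X0[(X0[:,2]<.03)]
print('foot',cv2.minAreaRect((f[:,:2]*1000).astype(np.float32)))
E
```

```text
[564.5 159.3  72. ]
[560.2 144.7  72. ]
[511.1 173.4  72. ]
[506.4 157.8  72. ]
slot ang -14.264974010435171 ctr [535.56809926 158.78591866  72.        ]
marks [array([519.65010068, 335.58530947,  76.        ]), array([437.33433561, 344.15397962,  76.        ])] -5.942808186058778 82.7605418436387
dogs [array([504.45194477, 352.3867956 ,  87.        ]), array([453.41230072, 325.43357692,  87.        ])] 27.83781679819829 57.719331782181584
bore [215.38157895 257.5       ] [209 251  14  14 152] [0.47885591 0.33988591 0.08      ]
bore [224.57142857 267.42857143] [218 261  12  11  21] [0.4526657  0.31637193 0.08      ]
bore [224.7 247.2] [219 242  11  12  20] [0.50485193 0.31564507 0.08      ]
foot ((475.3851318359375, 307.9637756347656), (32.024024963378906, 89.83016967773438), 81.07089233398438)
```

```bash
cat > d.py <<'E'
import sys,numpy as np
from bench import robot
from scipy.spatial.transform import Rotation as Ro
o=robot.get_obs(); p=np.array(o['eef_pos']); R=Ro.from_euler('xyz',o['ee_rot']).as_matrix()
yaw=np.degrees(o['ee_rot'][2]); jaw=(np.degrees(np.arctan2(R[1,1],R[0,1])))%180
print('t %.2f'%o['time_s'],'p',(p*1e3).round(1),'rpy',np.degrees(o['ee_rot']).round(2),'jaw',round(jaw,2),'F',o['force'].round(2),'T',o['ft_torque'].round(2),'w',round(o['width']*1e3,2))
if len(sys.argv)>3:
    T=np.array(list(map(float,sys.argv[1:4]))); print('tool delta mm',(R.T@(T-p*1e3)).round(1))
if len(sys.argv)>4:
    j=float(sys.argv[4]); print('tool yaw deg', round(-((j-jaw+90)%180-90),2), 'q',np.degrees(o['qpos']).round(0))
E
python3 d.py 536 160 200 -14.3
```

```text
t 0.10 p [289.7 609.3 249.7] rpy [-179.93    0.    154.57] jaw 64.57 F [-0.17  0.95 -0.2 ] T [ 0.03  0.02 -0.03] w 85.31
tool delta mm [-415.4 -299.9   50. ]
tool yaw deg 78.87 q [-73.  24.   4.  92.  -2.  64.  -4.]
```

The candidates in the top view are:
- Large grey holder at (145,260), standing free.
- Purple holder at (267,286), to be left alone.
- Smaller grey holder at (286,233), in the wooden block.

I choose the one in the block. The close crop shows its slots at crop pixels (215,110) and (178,270), on the pale block.

```bash
python3 -m handwheel '[{"x":-42,"y":-30},{"x":-42,"y":-30},{"x":-42,"y":-30},{"x":-42,"y":-30},{"x":-42,"y":-30}]'; python3 -m handwheel '[{"x":-42,"y":-30},{"x":-42,"y":-30},{"x":-42,"y":-30},{"x":-42,"y":-30},{"x":-37,"y":-30}]'; python3 d.py 536 160 200 -14.3
```

```text
t 0.10 p [289.7 609.3 249.7] rpy [-179.93    0.    154.57] jaw 64.57 F [-0.17  0.95 -0.2 ] T [ 0.03  0.02 -0.03] w 85.31
tool delta mm [-415.4 -299.9   50. ]
tool yaw deg 78.87 q [-73.  24.   4.  92.  -2.  64.  -4.]schema error: expected keys x, y, z, yaw, grip
schema error: expected keys x, y, z, yaw, grip
```

```bash
python3 -m handwheel '[{"x":-42,"y":-30,"z":0,"yaw":0,"grip":85},{"x":-42,"y":-30,"z":0,"yaw":0,"grip":85},{"x":-42,"y":-30,"z":0,"yaw":0,"grip":85},{"x":-42,"y":-30,"z":0,"yaw":0,"grip":85},{"x":-42,"y":-30,"z":0,"yaw":0,"grip":85}]';  python3 d.py 536 160 200 -14.3
```

```text
time_s: 0.72
eef_pos: [0.4156, 0.3822, 0.2501]
ee_rot: [-3.141, -0.0, 2.698]
force: [0.6, 0.4, -0.1]
width: 0.0848
t 0.72 p [415.6 382.2 250.1] rpy [-1.7998e+02 -1.0000e-02  1.5457e+02] jaw 64.57 F [ 0.61  0.45 -0.1 ] T [-0.01 -0.02 -0.03] w 84.82
tool delta mm [-204.2 -149.    50.2]
tool yaw deg 78.87 q [-57.  14.   9. 107.  -3.  59.  18.]
```

```bash
python3 -m handwheel '[{"x":-42,"y":-30,"z":0,"yaw":0,"grip":85},{"x":-42,"y":-30,"z":0,"yaw":0,"grip":85},{"x":-42,"y":-30,"z":0,"yaw":0,"grip":85},{"x":-42,"y":-30,"z":0,"yaw":0,"grip":85},{"x":-36,"y":-29,"z":0,"yaw":0,"grip":85}]' | head -1
python3 -m handwheel '[{"x":0,"y":0,"z":0,"yaw":10,"grip":85},{"x":0,"y":0,"z":0,"yaw":10,"grip":85},{"x":0,"y":0,"z":0,"yaw":10,"grip":85},{"x":0,"y":0,"z":0,"yaw":10,"grip":85},{"x":0,"y":0,"z":0,"yaw":10,"grip":85}]' | head -1
python3 -m handwheel '[{"x":0,"y":0,"z":0,"yaw":10,"grip":85},{"x":0,"y":0,"z":0,"yaw":10,"grip":85},{"x":0,"y":0,"z":0,"yaw":9,"grip":85},{"x":0,"y":0,"z":0,"yaw":0,"grip":85}]' | head -1
python3 d.py 536 160 200 -14.3
python3 - <<'E'
from h import *
import cv2
c=cam('top');s=cam('scene'); f=lambda a,u,v,r=50: cv2.resize(a[v-r:v+r,u-r:u+r,::-1],(400,400),interpolation=cv2.INTER_CUBIC)
cv2.imwrite('pics/a1.png',np.hstack([f(c['color'],286,235),f(s['color'],305,216)]))
E
```

```text
time_s: 1.35
time_s: 1.98
time_s: 2.48
t 2.48 p [535.1 161.8 250.1] rpy [-1.7998e+02  3.0000e-02  7.5630e+01] jaw 165.63 F [-0.03  0.04  0.28] T [-0.05  0.    0.  ] w 85.27
tool delta mm [-1.5  1.3 50.1]
tool yaw deg -0.07 q [-48.  15.  30. 108.  -8.  59. -29.]
```

View pics/a1.png

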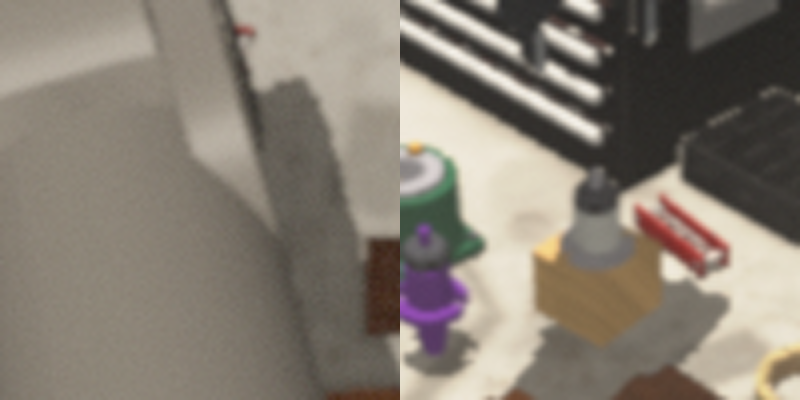

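```bash
python3 -m handwheel '[{"x":-1.5,"y":1.3,"z":30,"yaw":0,"grip":85},{"x":0,"y":0,"z":35,"yaw":0,"grip":85},{"x":0,"y":0,"z":35,"yaw":0,"grip":85},{"x":0,"y":0,"z":25,"yaw":0,"grip":85},{"x":0,"y":0,"z":0,"yaw":0,"grip":85}]' | head -1
python3 d.py 536 160 97 -14.3
python3 - <<'E'
from h import *
import cv2
s=cam('scene'); f=lambda a,u,v,r=40: cv2.resize(a[v-r:v+r,u-r:u+r,::-1],(600,600),interpolation=cv2.INTER_CUBIC)
cv2.imwrite('pics/a2.png',f(s['color'],305,216))
E
```

```text
time_s: 3.2
t 3.20 p [535.3 159.5 123.9] rpy [-1.7986e+02  1.3000e-01  7.5700e+01] jaw 165.7 F [0.61 0.56 0.57] T [ 0.    0.   -0.02] w 84.99
tool delta mm [ 0.7  0.6 26.9]
tool yaw deg 0.0 q [-44.  24.  26. 115. -15.  45. -24.]
```

View pics/a2.png

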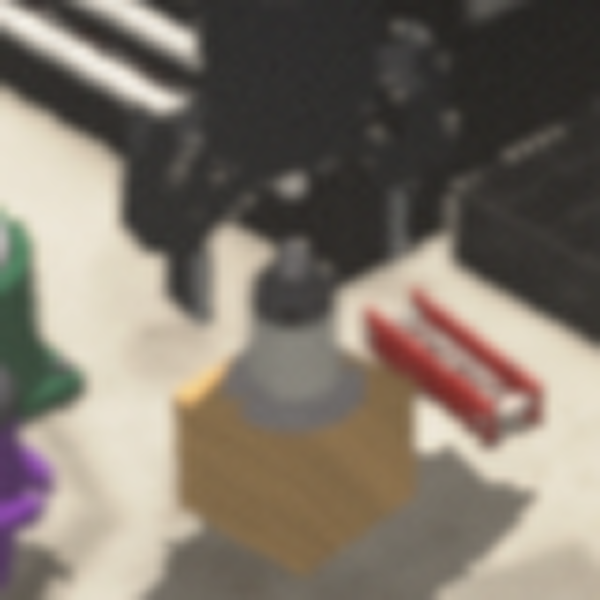

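```bash
python3 -m handwheel '[{"x":0.7,"y":0.6,"z":13,"yaw":0,"grip":85},{"x":0,"y":0,"z":13,"yaw":0,"grip":85},{"x":0,"y":0,"z":0,"yaw":0,"grip":85}]' | head -1; python3 d.py
python3 -m handwheel '[{"x":0,"y":0,"z":0,"yaw":0,"grip":28},{"x":0,"y":0,"z":0,"yaw":0,"grip":28},{"x":0,"y":0,"z":0,"yaw":0,"grip":28},{"x":0,"y":0,"z":0,"yaw":0,"grip":28},{"x":0,"y":0,"z":0,"yaw":0,"grip":28}]' 40; python3 d.py 536 160 97 -14.3
```

```text
time_s: 3.62
t 3.62 p [536.4 160.4  98.4] rpy [-1.7993e+02  6.0000e-02  7.5580e+01] jaw 165.58 F [0.43 0.22 0.47] T [-0.    0.04 -0.02] w 85.23
time_s: 4.25
eef_pos: [0.537, 0.1606, 0.0997]
ee_rot: [3.141, -0.0, 1.319]
force: [-1.8, -0.5, 4.8]
width: 0.0352
t 4.25 p [537.  160.6  99.7] rpy [ 1.7999e+02 -2.0000e-02  7.5570e+01] jaw 165.57 F [-1.81 -0.46  4.8 ] T [-0.04  0.28  0.05] w 35.22
tool delta mm [-0.9 -0.9  2.7]
tool yaw deg -0.13 q [-43.  26.  25. 115. -16.  42. -22.]
```

```bash

python3 -m handwheel '[{"x":0,"y":0,"z":0,"yaw":0,"grip":28},{"x":0,"y":0,"z":0,"yaw":0,"grip":28},{"x":0,"y":0,"z":0,"yaw":0,"grip":28}]' 40 |head -1; python3 d.py 536 160 97 -14.3
python3 - <<'E'
from h import *
import cv2
s=cam('scene'); f=lambda a,u,v,r=40: cv2.resize(a[v-r:v+r,u-r:u+r,::-1],(600,600),interpolation=cv2.INTER_CUBIC)
cv2.imwrite('pics/a3.png',f(s['color'],305,216))
E
```

```text
time_s: 4.62
t 4.62 p [537.  160.6  99.7] rpy [ 1.800e+02 -2.000e-02  7.557e+01] jaw 165.57 F [-2.47  0.21  5.08] T [-0.08  0.36 -0.03] w 35.11
tool delta mm [-0.8 -0.8  2.7]
tool yaw deg -0.13 q [-43.  26.  25. 115. -16.  42. -22.]
```

View pics/a3.png

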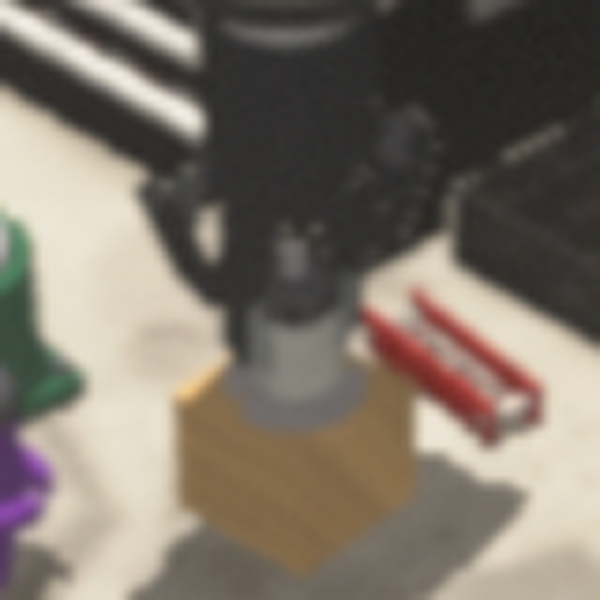

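```bash

python3 -m handwheel '[{"x":0,"y":0,"z":0,"yaw":0,"grip":48},{"x":0,"y":0,"z":0,"yaw":0,"grip":48},{"x":0,"y":0,"z":0,"yaw":0,"grip":48}]' 40 |head -1; python3 d.py 536 160 95 -15.5

```

```text
time_s: 5.05
t 5.05 p [537.  160.5  99.3] rpy [180.    -0.    75.57] jaw 165.57 F [-0.58 -0.36 -0.36] T [-0.05 -0.04  0.  ] w 47.93
tool delta mm [-0.8 -0.8  4.3]
tool yaw deg 1.07 q [-43.  26.  25. 115. -16.  42. -22.]
```

```bash

python3 -m handwheel '[{"x":-0.5,"y":-0.5,"z":3,"yaw":1,"grip":48},{"x":0,"y":0,"z":2,"yaw":0,"grip":48},{"x":0,"y":0,"z":0,"yaw":0,"grip":48}]' 40 |tail -2; python3 d.py 536 160 95 -15.5
python3 -m handwheel '[{"x":0,"y":0,"z":0,"yaw":0,"grip":28},{"x":0,"y":0,"z":0,"yaw":0,"grip":28},{"x":0,"y":0,"z":0,"yaw":0,"grip":28},{"x":0,"y":0,"z":0,"yaw":0,"grip":28}]' 40 |head -1; python3 d.py 536 160 95 -15.5
```

```text
force: [0.3, 0.4, 0.4]
width: 0.0481
t 5.42 p [536.2 160.1  94.1] rpy [-1.7998e+02  2.0000e-02  7.4570e+01] jaw 164.57 F [0.26 0.45 0.36] T [ 0.02 -0.03  0.01] w 48.13
tool delta mm [-0.2 -0.2 -0.9]
tool yaw deg 0.07 q [-43.  27.  25. 115. -17.  41. -23.]
time_s: 5.92
t 5.92 p [536.5 160.1  94.5] rpy [ 1.7998e+02 -1.0000e-02  7.4560e+01] jaw 164.56 F [ 0.46 -1.46  5.41] T [-0.27  0.08 -0.04] w 34.71
tool delta mm [-0.2 -0.5 -0.5]
tool yaw deg 0.06 q [-43.  27.  25. 115. -17.  41. -23.]
```

```bash

python3 -m handwheel '[{"x":0,"y":0,"z":0,"yaw":0,"grip":46},{"x":0,"y":0,"z":0,"yaw":2,"grip":46},{"x":0,"y":0,"z":0,"yaw":2,"grip":46},{"x":0,"y":0,"z":0,"yaw":0,"grip":46}]' 40 |head -1; python3 d.py 536 160 95 -15.5
python3 -m handwheel '[{"x":0,"y":0,"z":0,"yaw":0,"grip":28},{"x":0,"y":0,"z":0,"yaw":0,"grip":28},{"x":0,"y":0,"z":0,"yaw":0,"grip":28},{"x":0,"y":0,"z":0,"yaw":0,"grip":28}]' 40 |head -1; python3 d.py 536 160 95 -15.5
```

```text
time_s: 6.42
t 6.42 p [536.3 160.2  94.2] rpy [-1.800e+02  1.000e-02  7.052e+01] jaw 160.52 F [-0.29  0.2   0.24] T [-0.01  0.01 -0.02] w 46.05
tool delta mm [-0.3 -0.2 -0.8]
tool yaw deg -3.98 q [-44.  27.  26. 115. -18.  41. -26.]
time_s: 6.92
t 6.92 p [536.5 160.2  94.5] rpy [ 1.7999e+02 -1.0000e-02  7.0570e+01] jaw 160.57 F [-0.07  0.43  5.3 ] T [-0.03  0.18  0.02] w 34.91
tool delta mm [-0.3 -0.4 -0.5]
tool yaw deg -3.93 q [-44.  27.  26. 115. -18.  41. -26.]
```

```bash

python3 -m handwheel '[{"x":0,"y":0,"z":-5,"yaw":0,"grip":28},{"x":0,"y":0,"z":-10,"yaw":0,"grip":28},{"x":0,"y":0,"z":-10,"yaw":0,"grip":28},{"x":0,"y":0,"z":0,"yaw":0,"grip":28}]' 60 |head -1; python3 d.py 536 160 95 -15.5
python3 - <<'E'
from h import *
import cv2
s=cam('scene'); f=lambda a,u,v,r=40: cv2.resize(a[v-r:v+r,u-r:u+r,::-1],(600,600),interpolation=cv2.INTER_CUBIC)
cv2.imwrite('pics/a4.png',f(s['color'],305,216))
E
```

```text
time_s: 7.42
t 7.42 p [536.8 160.4 120.3] rpy [ 1.7994e+02 -7.0000e-02  7.0580e+01] jaw 160.58 F [ 0.37 -0.74 -5.29] T [ 0.01 -0.04  0.05] w 34.29
tool delta mm [-0.7 -0.6 25.3]
tool yaw deg -3.92 q [-45.  25.  28. 115. -16.  44. -28.]
```

View pics/a4.png

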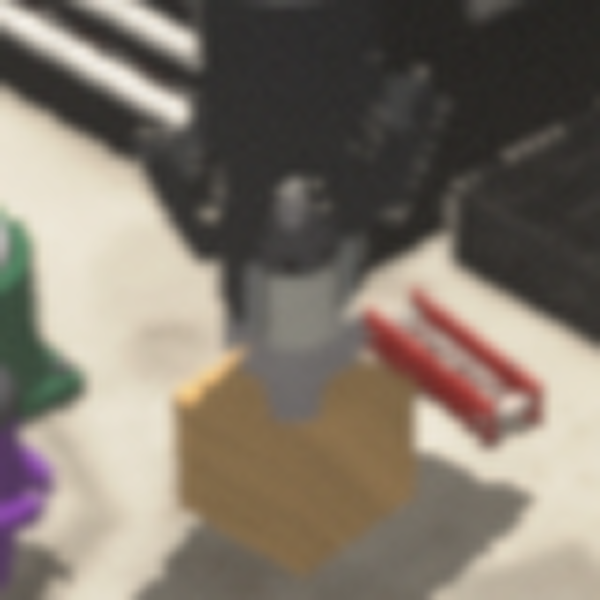

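```bash

python3 -m handwheel '[{"x":0,"y":0,"z":-25,"yaw":0,"grip":28},{"x":0,"y":0,"z":-30,"yaw":0,"grip":28},{"x":0,"y":0,"z":-30,"yaw":0,"grip":28},{"x":0,"y":0,"z":-15,"yaw":0,"grip":28},{"x":0,"y":0,"z":0,"yaw":0,"grip":28}]' 80 |head -1; python3 d.py 478.8 339.6 220 27.8
python3 - <<'E'
from h import *
import cv2
s=cam('scene'); c=cam('top'); f=lambda a,u,v,r=50: cv2.resize(a[v-r:v+r,u-r:u+r,::-1],(400,400),interpolation=cv2.INTER_CUBIC)
cv2.imwrite('pics/a5.png',np.hstack([f(s['color'],305,196),f(c['color'],250,240)]))
E
```

```text
time_s: 8.1
t 8.10 p [536.5 160.4 219.6] rpy [ 1.7997e+02 -6.0000e-02  7.0580e+01] jaw 160.58 F [-0.28  0.18 -5.31] T [ 0.04  0.06 -0.03] w 33.52
tool delta mm [ 149.8 -114.    -0.3]
tool yaw deg -47.22 q [-49.  17.  31. 110. -11.  55. -32.]
```

View pics/a5.png

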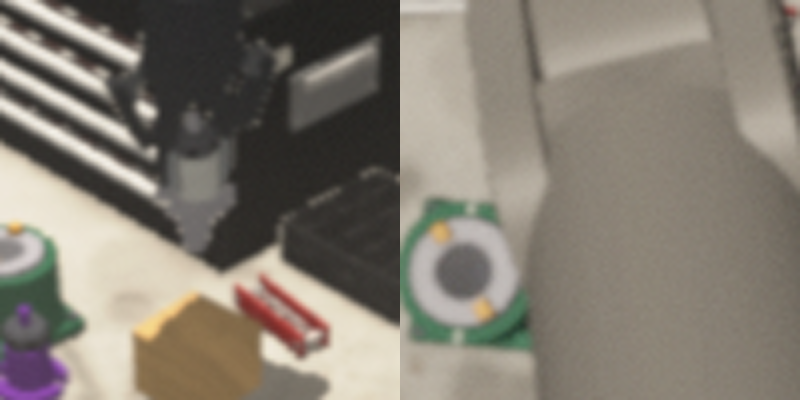

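```bash

python3 -m handwheel '[{"x":30,"y":-23,"z":0,"yaw":0,"grip":28},{"x":35,"y":-27,"z":0,"yaw":0,"grip":28},{"x":35,"y":-27,"z":0,"yaw":0,"grip":28},{"x":30,"y":-23,"z":0,"yaw":0,"grip":28},{"x":20,"y":-14,"z":0,"yaw":0,"grip":28}]' 110 |head -1
python3 -m handwheel '[{"x":0,"y":0,"z":0,"yaw":-9,"grip":28},{"x":0,"y":0,"z":0,"yaw":-9,"grip":28},{"x":0,"y":0,"z":0,"yaw":-9,"grip":28},{"x":0,"y":0,"z":0,"yaw":-9,"grip":28},{"x":0,"y":0,"z":0,"yaw":-9,"grip":28}]' 110 |head -1
python3 -m handwheel '[{"x":0,"y":0,"z":0,"yaw":-2.2,"grip":28},{"x":0,"y":0,"z":0,"yaw":0,"grip":28}]' 110 |head -1
python3 d.py 478.8 339.6 180 27.8
python3 - <<'E'
from h import *
import cv2
s=cam('scene'); c=cam('top'); f=lambda a,u,v,r=50: cv2.resize(a[v-r:v+r,u-r:u+r,::-1],(600,600),interpolation=cv2.INTER_CUBIC)
cv2.imwrite('pics/a6.png',f(s['color'],256,195,45)); np.savez('pics/s6.npz',**{k:np.array(s[k]) for k in s})
E
```

```text
time_s: 8.82
time_s: 9.45
time_s: 9.7
t 9.70 p [478.9 339.1 218.9] rpy [-1.7996e+02  2.0000e-02  1.1759e+02] jaw 27.59 F [ 0.72 -0.38 -4.6 ] T [ 0.01 -0.06  0.03] w 33.1
tool delta mm [ 0.5  0.2 38.9]
tool yaw deg -0.21 q [-56.  18.  18. 106.  -7.  56.  -8.]
```

View pics/a6.png

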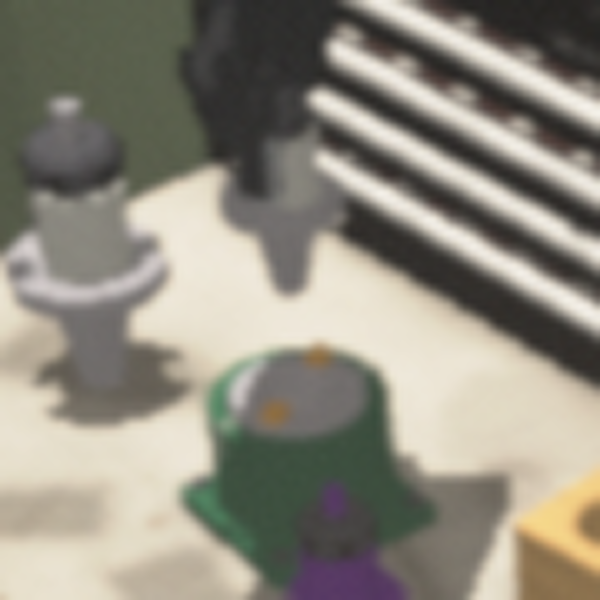

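```bash
python3 - <<'E'
from h import *
c=dict(np.load('pics/s6.npz'))
print('tip',proj(c,(.4789,.3391,.1404)),'flange ctr',proj(c,(.4789,.3391,.1864)),'nose',proj(c,(.4788,.3396,.08)))
g=lambda p:((p-np.array([211,150])+.5)*600/90-.5).round(0)
for P in((.4789,.3391,.1404),(.4789,.3391,.1864),(.4788,.3396,.08)): print(g(proj(c,P)))
# how many crop px per mm for x,y
for e in((.005,0,0),(0,.005,0),(0,0,.005)): print(e,g(proj(c,np.array((.4789,.3391,.1404))+e)))
E
```

```text
tip [254.4088681  192.60847546] flange ctr [253.28567614 180.58333958] nose [255.70692845 207.69308928]
[292. 287.]
[285. 207.]
[301. 387.]
(0.005, 0, 0) [300. 283.]
(0, 0.005, 0) [286. 283.]
(0, 0, 0.005) [291. 278.]
```

```bash

python3 -m handwheel '[{"x":0.5,"y":0.2,"z":25,"yaw":0,"grip":28},{"x":0,"y":0,"z":30,"yaw":0,"grip":28},{"x":0,"y":0,"z":25,"yaw":0,"grip":28},{"x":0,"y":0,"z":10,"yaw":0,"grip":28},{"x":0,"y":0,"z":0,"yaw":0,"grip":28}]' 110 |head -1
python3 d.py 478.8 339.6 121 27.8
python3 - <<'E'
from h import *
import cv2
s=cam('scene'); c=cam('top'); f=lambda a,u,v,r=50: cv2.resize(a[v-r:v+r,u-r:u+r,::-1],(600,600),interpolation=cv2.INTER_CUBIC)
cv2.imwrite('pics/a7.png',f(s['color'],256,195,45))
E
```

```text
time_s: 10.42
t 10.43 p [478.6 340.  129.1] rpy [-1.7996e+02  2.0000e-02  1.1773e+02] jaw 27.73 F [ 0.73  0.14 -4.88] T [-0.01 -0.01  0.04] w 33.24
tool delta mm [-0.5 -0.   8.2]
tool yaw deg -0.07 q [-54.  25.  16. 110.  -9.  46.  -6.]
```

View pics/a7.png

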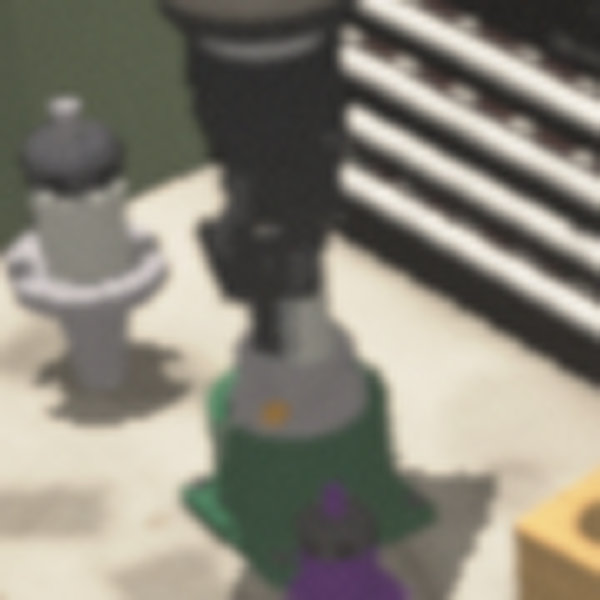

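```bash

python3 -m handwheel '[{"x":-0.3,"y":0,"z":3,"yaw":0,"grip":28},{"x":0,"y":0,"z":3,"yaw":0,"grip":28},{"x":0,"y":0,"z":2,"yaw":0,"grip":28},{"x":0,"y":0,"z":0,"yaw":0,"grip":28}]' 110 |head -1
python3 d.py 478.8 339.6 112.5 27.8
python3 -m handwheel '[{"x":0,"y":0,"z":1,"yaw":0,"grip":28},{"x":0,"y":0,"z":1,"yaw":0,"grip":28},{"x":0,"y":0,"z":0,"yaw":0,"grip":28}]' 110 |head -1
python3 d.py 478.8 339.6 112.5 27.8
```

```text
time_s: 11.02
t 11.03 p [478.7 339.7 121.2] rpy [-179.98    0.    117.77] jaw 27.77 F [-0.03  0.19 -5.16] T [0.04 0.02 0.01] w 32.75
tool delta mm [-0.2 -0.   8.7]
tool yaw deg -0.03 q [-54.  25.  16. 111.  -9.  45.  -5.]
time_s: 11.4
t 11.40 p [478.8 339.8 119.2] rpy [-179.99   -0.    117.77] jaw 27.77 F [ 0.26  0.15 -5.2 ] T [-0.02 -0.03  0.  ] w 32.82
tool delta mm [-0.2 -0.   6.7]
tool yaw deg -0.03 q [-54.  26.  16. 111. -10.  45.  -5.]
```

```bash

python3 -m handwheel '[{"x":0,"y":0,"z":1,"yaw":0,"grip":28},{"x":0,"y":0,"z":1,"yaw":0,"grip":28},{"x":0,"y":0,"z":0,"yaw":0,"grip":28}]' 110 |head -1
python3 d.py 478.8 339.6 112.5 27.8
```

```text
time_s: 11.78
t 11.78 p [478.8 339.9 117.2] rpy [-179.99   -0.    117.77] jaw 27.77 F [ 0.11  0.39 -4.59] T [ 0.11  0.08 -0.03] w 33.12
tool delta mm [-0.3 -0.1  4.7]
tool yaw deg -0.03 q [-54.  26.  16. 111. -10.  45.  -5.]
```

```bash

python3 -m handwheel '[{"x":0,"y":0,"z":1,"yaw":0,"grip":28},{"x":0,"y":0,"z":1,"yaw":0,"grip":28},{"x":0,"y":0,"z":0,"yaw":0,"grip":28}]' 110 |head -1
python3 d.py 478.8 339.6 112.5 27.8
python3 -m handwheel '[{"x":0,"y":0,"z":0.5,"yaw":0,"grip":28},{"x":0,"y":0,"z":0.5,"yaw":0,"grip":28},{"x":0,"y":0,"z":0,"yaw":0,"grip":28}]' 110 |head -1
python3 d.py 478.8 339.6 112.5 27.8
```

```text
time_s: 12.15
t 12.15 p [478.8 339.8 115.2] rpy [-179.99    0.    117.77] jaw 27.77 F [-0.78  1.36 -4.08] T [ 0.22  0.06 -0.05] w 33.27
tool delta mm [-0.2 -0.1  2.7]
tool yaw deg -0.03 q [-54.  26.  16. 111. -10.  45.  -5.]
time_s: 12.52
t 12.53 p [478.8 339.8 114.3] rpy [-180.      0.    117.77] jaw 27.77 F [-0.89  1.04 -4.63] T [ 0.22  0.03 -0.04] w 32.99
tool delta mm [-0.2 -0.1  1.8]
tool yaw deg -0.03 q [-54.  26.  16. 111. -10.  45.  -5.]
```

```bash

python3 -m handwheel '[{"x":0.5,"y":0,"z":0,"yaw":0,"grip":28},{"x":0,"y":0,"z":0,"yaw":0,"grip":28}]' 110 |head -1
python3 d.py 478.8 339.6 112.5 27.8
python3 -m handwheel '[{"x":0,"y":0,"z":0.5,"yaw":0,"grip":28},{"x":0,"y":0,"z":0.5,"yaw":0,"grip":28},{"x":0,"y":0,"z":0,"yaw":0,"grip":28}]' 110 |head -1
python3 d.py 478.8 339.6 112.5 27.8
```

```text
time_s: 12.78
t 12.78 p [478.6 340.2 114.3] rpy [-1.7999e+02  1.0000e-02  1.1777e+02] jaw 27.77 F [ 0.94  0.2  -4.8 ] T [ 0.07 -0.03  0.  ] w 33.13
tool delta mm [-0.6 -0.1  1.8]
tool yaw deg -0.03 q [-54.  26.  16. 111. -10.  45.  -5.]
time_s: 13.15
t 13.15 p [478.6 340.2 113.2] rpy [-179.99    0.    117.76] jaw 27.76 F [-0.28 -0.35 -4.08] T [0.05 0.06 0.01] w 32.66
tool delta mm [-0.6 -0.1  0.7]
tool yaw deg -0.04 q [-54.  26.  16. 111. -10.  44.  -5.]
```

```bash

python3 -m handwheel '[{"x":0,"y":0,"z":0.5,"yaw":0,"grip":28},{"x":0,"y":0,"z":0.5,"yaw":0,"grip":28},{"x":0,"y":0,"z":0,"yaw":0,"grip":28}]' 110 |head -1
python3 d.py 478.8 339.6 112.5 27.8
python3 -m handwheel '[{"x":0,"y":0,"z":0.5,"yaw":0,"grip":28},{"x":0,"y":0,"z":0,"yaw":0,"grip":28}]' 110 |head -1
python3 d.py 478.8 339.6 112.5 27.8
```

```text
time_s: 13.52
t 13.53 p [478.6 340.3 112.7] rpy [ 1.7999e+02 -1.0000e-02  1.1777e+02] jaw 27.77 F [-3.26 -1.45  4.18] T [-0.33  0.63 -0.01] w 33.07
tool delta mm [-0.7 -0.2  0.2]
tool yaw deg -0.03 q [-54.  26.  16. 111. -10.  44.  -5.]
time_s: 13.78
t 13.78 p [478.6 340.3 112.7] rpy [ 1.7998e+02 -3.0000e-02  1.1776e+02] jaw 27.76 F [-5.29 -3.01 12.47] T [-0.63  1.14 -0.03] w 33.04
tool delta mm [-0.7 -0.2  0.2]
tool yaw deg -0.04 q [-54.  26.  16. 111. -10.  44.  -5.]
```

```bash
python3 - <<'E'
from meas import *
def cen(c,u,v,r=4):
    a=c['color'].astype(float); S=a[v-r:v+r+1,u-r:u+r+1]; w=S[...,0]; # red channel: green low, white high
    w=np.clip(w-(w.min()+.5*(w.max()-w.min())),0,None); return w
for u,v in((218,242),(215,274)):
    for r in(2,3):
        w=cen(t,u,v,r); yy,xx=np.mgrid[v-r:v+r+1,u-r:u+r+1]; print(u,v,r,(w*xx).sum()/w.sum(),(w*yy).sum()/w.sum())
    print(t['color'][v-4:v+5,u-4:u+5,0])
# foot corners: depth plane z~.014 points incl. all
H=hsv(t); g=cv2.inRange(H,(60,60,30),(100,255,255))
pts=[(u,v) for v in range(228,286) for u in range(192,250) if g[v,u]]
X=np.array([pt(t,u,v) for u,v in pts]); f=X[(X[:,2]<.03)]
hull=cv2.convexHull((f[:,:2]*1000).astype(np.float32))[:,0]; print(len(f),hull.round(0).tolist())
E
```

```text
218 242 2 217.5799701046338 241.40358744394618
218 242 3 217.70752427184465 241.4890776699029
[[185 186 186 189 189 188 187 186 183]
 [168 169 174 180 182 180 176 176 176]
 [129 132 144 162 165 154 146 145 145]
 [ 87  95 128 160 156 127 106 102 104]
 [ 84  89 129 162 154 115  92  83  78]
 [ 97 101 125 144 136 109  90  83  82]
 [136 141 143 147 143 129 109  95  85]
 [174 177 175 176 174 167 153 138 122]
 [186 188 188 188 188 185 181 175 163]]
215 274 2 214.01329787234042 274.35372340425533
215 274 3 214.32062146892656 275.066384180791
[[152 163 170 173 177 176 174 173 165]
 [109 123 136 145 146 141 136 131 122]
 [ 80  97 126 142 132 105  93  88  89]
 [ 82 102 138 160 142 107  80  79  79]
 [ 83 111 147 163 145 106  83  77  76]
 [109 122 144 155 135 103  87  81  79]
 [148 150 158 157 145 131 121 117 112]
 [172 173 172 171 166 160 157 154 150]
 [181 180 178 176 176 172 168 167 165]]
157 [[520.0, 313.0], [520.0, 317.0], [440.0, 381.0], [438.0, 381.0], [431.0, 327.0], [430.0, 313.0], [430.0, 310.0], [433.0, 298.0], [443.0, 294.0], [446.0, 294.0], [503.0, 288.0], [511.0, 288.0], [520.0, 302.0], [520.0, 305.0]]
```

```bash

python3 -m handwheel '[{"x":0,"y":-0.2,"z":-0.5,"yaw":0,"grip":28},{"x":0,"y":0,"z":0,"yaw":0,"grip":28}]' 110 |head -1
python3 d.py 478.8 339.6 112.5 -6.2
python3 -m handwheel '[{"x":0,"y":0,"z":0,"yaw":2,"grip":28},{"x":0,"y":0,"z":0,"yaw":2,"grip":28},{"x":0,"y":0,"z":0,"yaw":2,"grip":28},{"x":0,"y":0,"z":0,"yaw":0,"grip":28}]' 110 |head -1
python3 d.py 478.8 339.6 112.5 -6.2
```

```text
time_s: 14.02
t 14.03 p [478.6 340.3 112.7] rpy [ 1.7997e+02 -1.0000e-02  1.1777e+02] jaw 27.77 F [-3.72 -1.09  6.53] T [-0.29  0.51  0.02] w 33.19
tool delta mm [-0.7 -0.2  0.2]
tool yaw deg 33.97 q [-54.  26.  16. 111. -10.  44.  -5.]
time_s: 14.52
t 14.53 p [479.  340.4 112.7] rpy [ 1.7993e+02 -1.0000e-02  1.1169e+02] jaw 21.69 F [0.2  0.08 7.12] T [-0.08  0.   -0.03] w 32.86
tool delta mm [-0.7 -0.5  0.2]
tool yaw deg 27.89 q [-55.  26.  17. 111. -11.  44. -10.]
```

```bash

python3 -m handwheel '[{"x":0,"y":0,"z":0,"yaw":2,"grip":28},{"x":0,"y":0,"z":0,"yaw":2,"grip":28},{"x":0,"y":0,"z":0,"yaw":0,"grip":28}]' 110 |head -1
python3 d.py 478.8 339.6 112.5 -6.2
```

```text
time_s: 14.9
t 14.90 p [479.  340.5 112.7] rpy [ 1.7993e+02 -2.0000e-02  1.0770e+02] jaw 17.7 F [0.66 0.18 4.75] T [-0.05 -0.05  0.06] w 33.1
tool delta mm [-0.8 -0.4  0.2]
tool yaw deg 23.9 q [-56.  26.  18. 111. -11.  44. -14.]
```

```bash

python3 -m handwheel '[{"x":0,"y":0,"z":0,"yaw":2,"grip":28},{"x":0,"y":0,"z":0,"yaw":2,"grip":28},{"x":0,"y":0,"z":0,"yaw":0,"grip":28}]' 110 |head -1
python3 d.py 478.8 339.6 112.5 -6.2
python3 - <<'E'
from h import *
import cv2
s=cam('scene'); c=cam('top'); f=lambda a,u,v,r=50: cv2.resize(a[v-r:v+r,u-r:u+r,::-1],(400,400),interpolation=cv2.INTER_CUBIC)
cv2.imwrite('pics/a8.png',np.hstack([f(s['color'],253,205,25),f(c['color'],219,257,50)]))
E
```

```text
time_s: 15.28
t 15.28 p [479.1 340.4 112.7] rpy [ 1.7992e+02 -2.0000e-02  1.0367e+02] jaw 13.67 F [1.09 0.26 6.24] T [-0.01 -0.19  0.04] w 33.13
tool delta mm [-0.7 -0.5  0.2]
tool yaw deg 19.87 q [-57.  26.  19. 111. -12.  44. -17.]
```

View pics/a8.png

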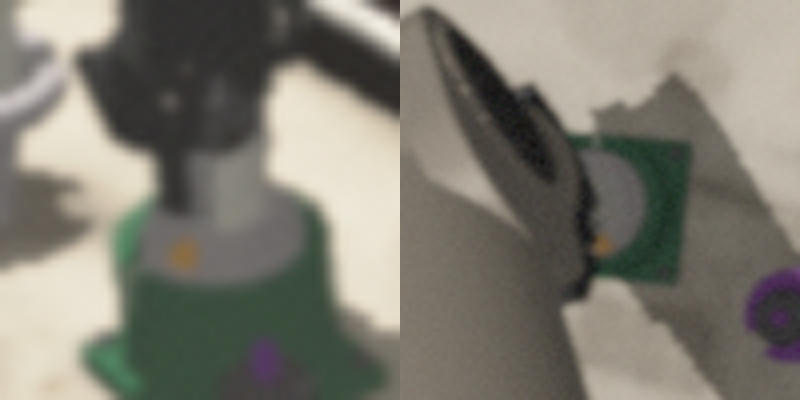

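```bash
cat > dog.py <<'E'
from meas import *
C=np.array([.4788,.3400])
for n,rs in(('scene',(235,198,275,235)),('top',(195,230,245,280))):
    c=cam(n); H=hsv(c); b=s if n=='scene' else t
    for nm,cc in(('init',b),('now',c)):
        m=cv2.inRange(hsv(cc),(8,90,90),(28,255,255))
        for ce,st,_ in comps(m,rs)[:2]:
            p=onz(cc,*ce,.087)[:2]-C; print(n,nm,ce.round(1),st[4],(p*1e3).round(1),'ang',np.degrees(np.arctan2(p[1],p[0])).round(1)%180)
E
python3 dog.py
```

```text
scene init [252. 211.] 9 [-27.3 -15.9] ang 30.099999999999994
scene init [258.  202.5] 6 [19.4 10.6] ang 28.6
scene now [250.6 211.2] 5 [-31.4 -13.5] ang 23.30000000000001
top init [209.6 247.2] 16 [26.5 12.9] ang 25.9
top init [220.6 267.1] 15 [-25.3 -15. ] ang 30.69999999999999
top now [219.4 267.8] 13 [-26.8 -11.9] ang 23.900000000000006
```

```bash

python3 -m handwheel '[{"x":0,"y":0,"z":0,"yaw":3,"grip":28},{"x":0,"y":0,"z":0,"yaw":4,"grip":28},{"x":0,"y":0,"z":0,"yaw":4,"grip":28},{"x":0,"y":0,"z":0,"yaw":4,"grip":28}]' 110 
python3 d.py 478.8 340 112.5 -6.2
python3 dog.py | grep now
```

```text
time_s: 15.98
eef_pos: [0.4794, 0.3403, 0.1127]
ee_rot: [3.14, -0.001, 1.546]
force: [4.3, -1.3, 3.4]
width: 0.0334
t 15.97 p [479.4 340.3 112.7] rpy [ 1.799e+02 -4.000e-02  8.857e+01] jaw 178.57 F [ 4.32 -1.32  3.39] T [-0.11 -0.73  0.24] w 33.38
tool delta mm [-0.3 -0.6  0.2]
tool yaw deg 4.77 q [-60.  27.  23. 111. -15.  45. -30.]
scene now [248.6 210.8] 5 [-34.7  -7. ] ang 11.400000000000006
top now [216.5 268.7] 12 [-28.9  -4.5] ang 8.800000000000011
```

```bash

python3 -m handwheel '[{"x":0,"y":0.3,"z":0,"yaw":2,"grip":28},{"x":0,"y":0,"z":0,"yaw":0,"grip":28}]' 110 |head -1
python3 d.py 478.8 340 112.5 -6.2
python3 - <<'E'
from h import *
import cv2
s=cam('scene'); c=cam('top'); f=lambda a,u,v,r=50: cv2.resize(a[v-r:v+r,u-r:u+r,::-1],(400,400),interpolation=cv2.INTER_CUBIC)
cv2.imwrite('pics/a9.png',np.hstack([f(s['color'],253,205,25),f(c['color'],219,257,25)]))
E
```

```text
time_s: 16.32
t 16.32 p [479.4 340.3 112.7] rpy [ 1.7994e+02 -3.0000e-02  8.6790e+01] jaw 176.79 F [ 2.05 -0.17  6.4 ] T [-0.14 -0.53  0.02] w 33.19
tool delta mm [-0.4 -0.5  0.2]
tool yaw deg 2.99 q [-60.  27.  23. 111. -15.  45. -31.]
```

View pics/a9.png

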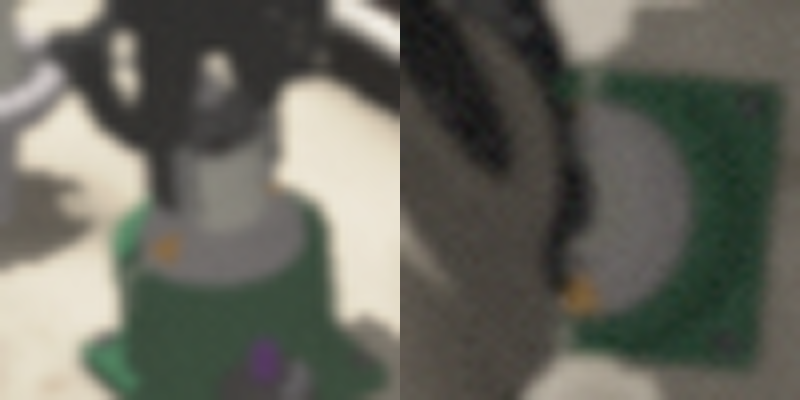

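```bash

python3 -m handwheel '[{"x":0,"y":0,"z":0,"yaw":2.5,"grip":28},{"x":0,"y":0.3,"z":0,"yaw":2,"grip":28},{"x":0,"y":0,"z":0,"yaw":0,"grip":28},{"x":0,"y":0,"z":0,"yaw":0,"grip":28}]' 110 |head -1
python3 d.py 478.8 340 112.5 -6.2; python3 dog.py | grep now
python3 -m handwheel '[{"x":0,"y":0,"z":0,"yaw":0,"grip":60},{"x":0,"y":0,"z":0,"yaw":0,"grip":60},{"x":0,"y":0,"z":0,"yaw":0,"grip":60},{"x":0,"y":0,"z":0,"yaw":0,"grip":60}]' 20 |head -1
python3 d.py 478.8 340 112.5 -6.2
```

```text
time_s: 16.92
t 16.93 p [479.5 340.2 112.7] rpy [ 1.7996e+02 -3.0000e-02  8.2310e+01] jaw 172.31 F [ 1.37 -0.82  6.53] T [-0.18 -0.24 -0.  ] w 32.86
tool delta mm [-0.3 -0.7  0.2]
tool yaw deg -1.49 q [-61.  27.  25. 111. -16.  45. -35.]
top now [215.1 268.6] 11 [-28.7  -0.9] ang 1.6999999999999886
time_s: 17.52
t 17.52 p [478.9 340.1 112.2] rpy [-1.7999e+02  1.0000e-02  8.2280e+01] jaw 172.28 F [ 0.11  0.9  -0.26] T [-0.    0.05  0.07] w 60.39
tool delta mm [-0.1 -0.1 -0.3]
tool yaw deg -1.52 q [-61.  27.  24. 111. -16.  45. -35.]
```

```bash

python3 -m handwheel '[{"x":0,"y":0,"z":0,"yaw":0,"grip":85},{"x":0,"y":0,"z":-5,"yaw":0,"grip":85},{"x":0,"y":0,"z":-25,"yaw":0,"grip":85},{"x":0,"y":0,"z":-50,"yaw":0,"grip":85},{"x":0,"y":0,"z":-50,"yaw":0,"grip":85}]' 20 |head -1
python3 -m handwheel '[{"x":-40,"y":17,"z":0,"yaw":0,"grip":85},{"x":-40,"y":17,"z":0,"yaw":0,"grip":85},{"x":-40,"y":17,"z":0,"yaw":0,"grip":85},{"x":-40,"y":17,"z":0,"yaw":0,"grip":85},{"x":-30,"y":15,"z":0,"yaw":0,"grip":85}]' 20 |head -1
python3 d.py 478.8 340 240 -6.2
python3 - <<'E'
from h import *
import cv2
s=cam('scene'); c=cam('top'); f=lambda a,u,v,r=50: cv2.resize(a[v-r:v+r,u-r:u+r,::-1],(400,400),interpolation=cv2.INTER_CUBIC)
cv2.imwrite('pics/b1.png',np.hstack([f(s['color'],253,205,25),f(c['color'],219,257,25)]))
cv2.imwrite('pics/b1t.png',c['color'][:,:,::-1])
np.savez('pics/tb1.npz',**{k:np.array(c[k]) for k in c});np.savez('pics/sb1.npz',**{k:np.array(s[k]) for k in s})
E
```

```text
time_s: 18.15
time_s: 18.77
t 18.77 p [536.  138.7 242.8] rpy [ 1.7998e+02 -2.0000e-02  8.2200e+01] jaw 172.2 F [-0.04  1.91  0.18] T [ 0.05 -0.02  0.02] w 84.82
tool delta mm [191.7 -83.9   2.9]
tool yaw deg -1.6 q [-49.  15.  34. 110. -10.  58. -19.]
```

View pics/b1.png

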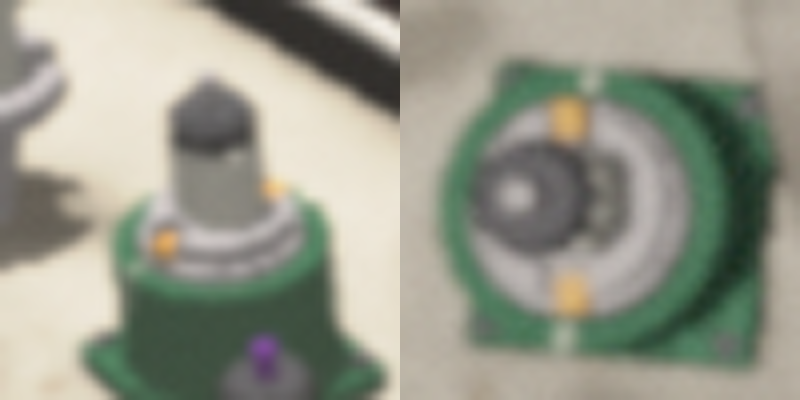

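```bash
python3 - <<'E'
from meas import *
c=dict(np.load('pics/tb1.npz'));s1=dict(np.load('pics/sb1.npz'))
C=np.array([.4788,.34])
for n,cc,rs in(('top',c,(195,230,245,280)),('scene',s1,(235,198,275,235))):
    P=[]
    m=cv2.inRange(hsv(cc),(8,100,110),(28,255,255))
    for ce,st,_ in comps(m,rs)[:2]: p=onz(cc,*ce,.088)[:2]; P.append(p); print(n,ce,st[4],p)
    d=P[0]-P[1]; print('dogs',np.degrees(np.arctan(d[1]/d[0])))
z=lambda a,u,v,r:cv2.resize(a['color'][v-r:v+r,u-r:u+r,::-1],(400,400),interpolation=cv2.INTER_CUBIC)
cv2.imwrite('pics/b2.png',np.vstack([np.hstack([z(c,215,247,8),z(c,215,268,8)])]))
cv2.imwrite('pics/b3.png',z(s1,253,208,16))
E
```

```text
top [214.84615385 246.46153846] 13 [0.5068762 0.3392032]
top [215.125 268.875] 8 [0.44944338 0.33881326]
dogs 0.3890054789419829
scene [248.28571429 210.        ] 7 [0.44538502 0.33624731]Traceback (most recent call last):
  File "<stdin>", line 8, in <module>
IndexError: list index out of range
```

```bash
python3 - <<'E'
from meas import *
c=dict(np.load('pics/tb1.npz'));s1=dict(np.load('pics/sb1.npz'))
z=lambda a,u,v,r:cv2.resize(a['color'][v-r:v+r,u-r:u+r,::-1],(400,400),interpolation=cv2.INTER_CUBIC)
cv2.imwrite('pics/b2.png',np.vstack([np.hstack([z(c,215,247,8),z(c,215,268,8)])]))
cv2.imwrite('pics/b3.png',z(s1,253,208,16))
# expected slot centrelines drawn: project slot edges at angles
for a in(-2,-4,-6):
    th=np.radians(a); R=np.array([[np.cos(th),-np.sin(th)],[np.sin(th),np.cos(th)]])
    for x,y in((.031,.0075),(.031,-.0075),(-.031,.0075),(-.031,-.0075)):
        p=R@[x,y]+[.4788,.34]; print(a,(x,y),proj(c,(*p,.09)).round(2),proj(s1,(*p,.09)).round(2))
E
```

```text
-2 (0.031, 0.0075) [211.84 245.25] [261.4  200.93]
-2 (0.031, -0.0075) [217.69 245.3 ] [264.06 202.71]
-2 (-0.031, 0.0075) [211.11 269.5 ] [246.61 207.71]
-2 (-0.031, -0.0075) [216.99 269.55] [249.24 209.57]
-4 (0.031, 0.0075) [212.27 245.16] [261.65 201.03]
-4 (0.031, -0.0075) [218.11 245.42] [264.19 202.87]
-4 (-0.031, 0.0075) [210.7  269.39] [246.49 207.54]
-4 (-0.031, -0.0075) [216.56 269.64] [248.99 209.46]
-6 (0.031, 0.0075) [212.7  245.09] [261.89 201.14]
-6 (0.031, -0.0075) [218.52 245.54] [264.31 203.03]
-6 (-0.031, 0.0075) [210.28 269.26] [246.38 207.38]
-6 (-0.031, -0.0075) [216.13 269.72] [248.75 209.35]
```

View pics/b2.png

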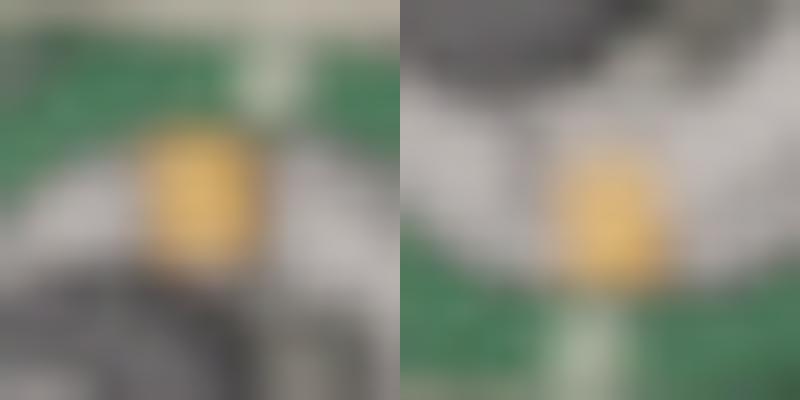

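View pics/b3.png

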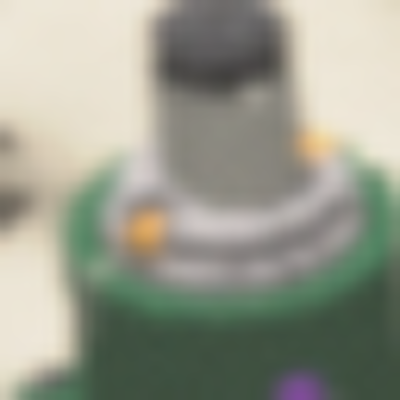

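```bash

python3 -m handwheel '[{"x":40,"y":-17,"z":0,"yaw":-1,"grip":85},{"x":40,"y":-17,"z":0,"yaw":-1,"grip":85},{"x":40,"y":-17,"z":0,"yaw":-1,"grip":85},{"x":40,"y":-17,"z":0,"yaw":-1.5,"grip":85},{"x":28,"y":-8,"z":0,"yaw":0,"grip":85}]' 40 |head -1
python3 d.py 478.8 340 114 -3.2
```

```text
time_s: 19.5
t 19.50 p [477.7 338.1 242.5] rpy [-1.7998e+02 -3.0000e-02  8.6920e+01] jaw 176.92 F [ 0.45 -0.05 -0.47] T [-0.06 -0.03 -0.02] w 84.97
tool delta mm [  1.9   1.1 128.5]
tool yaw deg 0.12 q [-64.  18.  28. 106.  -9.  59. -36.]
```

```bash

python3 -m handwheel '[{"x":2,"y":1.3,"z":30,"yaw":0,"grip":85},{"x":0,"y":0,"z":45,"yaw":0,"grip":85},{"x":0,"y":0,"z":35,"yaw":0,"grip":85},{"x":0,"y":0,"z":18,"yaw":0,"grip":85},{"x":0,"y":0,"z":0,"yaw":0,"grip":85}]' 40 |head -1
python3 d.py 479 340.2 114 -3.2
python3 -m handwheel '[{"x":0,"y":0,"z":0,"yaw":0,"grip":28},{"x":0,"y":0,"z":0,"yaw":0,"grip":28},{"x":0,"y":0,"z":0,"yaw":0,"grip":28},{"x":0,"y":0,"z":0,"yaw":0,"grip":28},{"x":0,"y":0,"z":0,"yaw":0,"grip":28}]' 40 |head -1
python3 d.py 479 340.2 114 -3.2
```

```text
time_s: 20.12
t 20.12 p [480.1 337.4 113.8] rpy [-1.7994e+02  7.0000e-02  8.6780e+01] jaw 176.78 F [0.12 1.19 0.5 ] T [-0.01  0.03  0.05] w 85.12
tool delta mm [ 2.7 -1.3 -0.2]
tool yaw deg -0.02 q [-60.  27.  24. 111. -15.  45. -31.]
time_s: 20.75
t 20.75 p [480.7 337.8 115.3] rpy [ 1.7998e+02 -7.0000e-02  8.6770e+01] jaw 176.77 F [-3.71 -0.64 10.38] T [-0.14  0.7  -0.03] w 35.77
tool delta mm [ 2.3 -1.8  1.3]
tool yaw deg -0.03 q [-60.  27.  24. 111. -15.  45. -31.]
```

```bash

python3 -m handwheel '[{"x":0,"y":0,"z":0,"yaw":0,"grip":46},{"x":0,"y":0,"z":0,"yaw":0,"grip":46},{"x":2.5,"y":-1.5,"z":1,"yaw":0,"grip":46},{"x":0,"y":0,"z":0,"yaw":0,"grip":46},{"x":0,"y":0,"z":0,"yaw":0,"grip":46}]' 40 |head -1
python3 d.py 479 340.2 114 -3.2
python3 -m handwheel '[{"x":0,"y":0,"z":0,"yaw":0,"grip":28},{"x":0,"y":0,"z":0,"yaw":0,"grip":28},{"x":0,"y":0,"z":0,"yaw":0,"grip":28},{"x":0,"y":0,"z":0,"yaw":0,"grip":28},{"x":0,"y":0,"z":0,"yaw":0,"grip":28}]' 40 |head -1
python3 d.py 479 340.2 114 -3.2
```

```text
time_s: 21.38
t 21.38 p [479.1 340.  113.2] rpy [-1.7999e+02  1.0000e-02  8.6780e+01] jaw 176.78 F [-0.39  0.31 -1.07] T [-0.01  0.03 -0.02] w 45.91
tool delta mm [ 0.2 -0.1 -0.8]
tool yaw deg -0.02 q [-60.  27.  24. 111. -15.  45. -31.]
time_s: 22.0
t 22.00 p [479.2 340.  113.4] rpy [ 1.7999e+02 -1.0000e-02  8.6770e+01] jaw 176.77 F [-0.56 -1.3   5.76] T [-0.23  0.12 -0.05] w 34.55
tool delta mm [ 0.2 -0.2 -0.6]
tool yaw deg -0.03 q [-60.  27.  24. 111. -15.  45. -31.]
```

```bash

python3 -m handwheel '[{"x":0,"y":0,"z":0,"yaw":0,"grip":28},{"x":0,"y":0,"z":0,"yaw":0,"grip":28},{"x":0,"y":0,"z":0,"yaw":0,"grip":28},{"x":0,"y":0,"z":0,"yaw":0,"grip":28}]' 110 |head -1
python3 d.py 479 340.2 114 -6.2
```

```text
time_s: 22.5
t 22.50 p [479.2 340.  113.7] rpy [ 1.7999e+02 -2.0000e-02  8.6770e+01] jaw 176.77 F [-1.41 -2.    8.97] T [-0.28  0.42  0.02] w 33.31
tool delta mm [ 0.2 -0.2 -0.3]
tool yaw deg 2.97 q [-60.  27.  24. 111. -15.  45. -31.]
```

```bash

python3 -m handwheel '[{"x":0,"y":0,"z":0,"yaw":1.5,"grip":28},{"x":0,"y":0,"z":0,"yaw":1.5,"grip":28},{"x":0,"y":0,"z":0,"yaw":0,"grip":28},{"x":0,"y":0,"z":0,"yaw":0,"grip":28}]' 110 |head -1
python3 d.py 479 340.2 114 -6.2
python3 -m handwheel '[{"x":0,"y":0,"z":0,"yaw":0,"grip":45},{"x":0,"y":0,"z":0,"yaw":0,"grip":60},{"x":0,"y":0,"z":0,"yaw":0,"grip":85},{"x":0,"y":0,"z":0,"yaw":0,"grip":85},{"x":0,"y":0,"z":0,"yaw":0,"grip":85}]' 20 |head -1
python3 d.py
python3 -m handwheel '[{"x":0,"y":0,"z":-5,"yaw":0,"grip":85},{"x":0,"y":0,"z":-25,"yaw":0,"grip":85},{"x":0,"y":0,"z":-50,"yaw":0,"grip":85},{"x":0,"y":0,"z":-50,"yaw":0,"grip":85}]' 20 |head -1
python3 -m handwheel '[{"x":-40,"y":17,"z":0,"yaw":0,"grip":85},{"x":-40,"y":17,"z":0,"yaw":0,"grip":85},{"x":-40,"y":17,"z":0,"yaw":0,"grip":85},{"x":-40,"y":17,"z":0,"yaw":0,"grip":85},{"x":-30,"y":15,"z":0,"yaw":0,"grip":85}]' 20 |head -1
cat > look.py <<'E'
import sys
from meas import *
k=sys.argv[1]
c=cam('top'); s1=cam('scene')
np.savez(f'pics/t{k}.npz',**{q:np.array(c[q]) for q in c});np.savez(f'pics/s{k}.npz',**{q:np.array(s1[q]) for q in s1})
z=lambda a,u,v,r:cv2.resize(a['color'][v-r:v+r,u-r:u+r,::-1],(400,400),interpolation=cv2.INTER_CUBIC)
cv2.imwrite(f'pics/{k}.png',np.hstack([z(c,215,247,8),z(c,215,268,8)]))
cv2.imwrite(f'pics/{k}s.png',np.hstack([z(s1,253,208,20),z(c,219,257,25)]))
P=[]
m=cv2.inRange(hsv(c),(8,100,110),(28,255,255))
for ce,st,_ in comps(m,(195,230,245,280))[:2]: p=onz(c,*ce,.088)[:2]; P.append(p); print(ce,st[4],p)
d=P[0]-P[1]; print('dogs',np.degrees(np.arctan(d[1]/d[0])))
E
python3 look.py b4
```

```text
time_s: 23.0
t 23.00 p [479.3 340.  113.6] rpy [ 1.7999e+02 -1.0000e-02  8.3770e+01] jaw 173.77 F [-1.57 -1.79  9.53] T [-0.28  0.32  0.13] w 33.74
tool delta mm [ 0.2 -0.3 -0.4]
tool yaw deg -0.03 q [-61.  27.  25. 111. -16.  45. -33.]
time_s: 23.62
t 23.62 p [479.1 340.  113.3] rpy [-180.      0.     83.77] jaw 173.77 F [-1.13 -0.07  0.38] T [-0.04 -0.02 -0.01] w 84.8
time_s: 24.12
time_s: 24.75
[215.  245.8] 10 [0.5085682  0.33879867]
[214.875 269.125] 8 [0.4488227  0.33945572]
dogs -0.6300789565896185
```

View pics/b4.png

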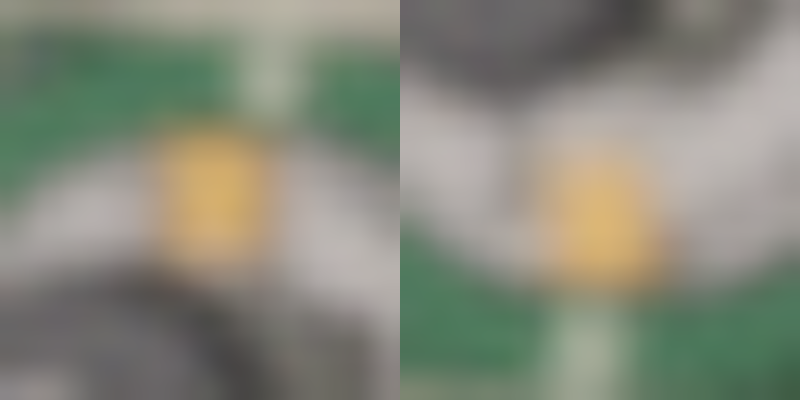

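View pics/b4s.png

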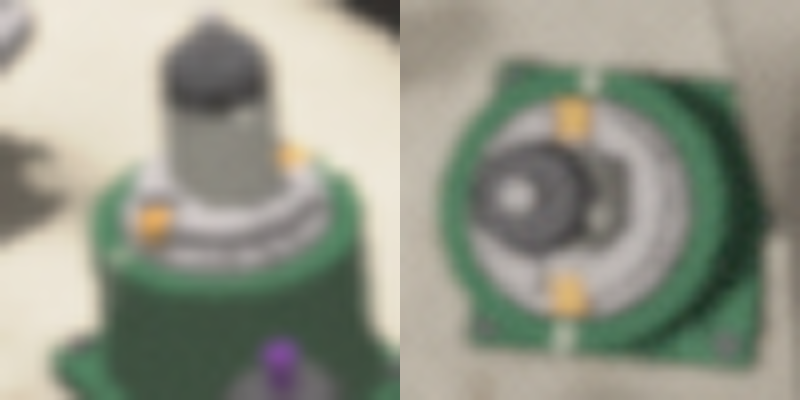

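```bash
cat > ang.py <<'E'
import sys
from meas import *
def wc(W,u0,v0,u1,v1,th):
    yy,xx=np.mgrid[v0:v1,u0:u1]; w=np.clip(W[v0:v1,u0:u1]-th,0,None); return np.array([(w*xx).sum(),(w*yy).sum()])/w.sum()
def A(c,p,q,z):
    d=onz(c,*p,z)-onz(c,*q,z); return np.degrees(np.arctan(d[1]/d[0])), np.linalg.norm(d)*1e3
for k in sys.argv[1:]:
    c=dict(np.load(f'pics/t{k}.npz')) ; a=c['color'].astype(float)
    or_=a[...,0]-a[...,2]   # orange: R-B
    c1,_,_=0,0,0
    d=[]
    m=cv2.inRange(hsv(c),(8,90,100),(28,255,255))
    for ce,st,_ in comps(m,(195,230,245,280))[:2]:
        u,v=ce.round().astype(int); d.append(wc(or_,u-6,v-6,u+7,v+7,40))
    for z in(.087,.09): print(k,'dogs',np.round(d,2).tolist(),np.round(A(c,*d,z),2))
    r=np.minimum(a[...,0],a[...,2])
    W=a[...,0]
    m1=wc(W,214,240,222,243,105); m2=wc(W,210,273,218,276,105)
    print(k,'marks',m1.round(2),m2.round(2),np.round(A(c,m1,m2,.076),2))
E
mv() { :; }; cp pics/top0.npz pics/ttop0.npz 2>/dev/null; python3 ang.py top0 b1 b4
```

```text
top0 dogs [[209.69, 247.58], [220.42, 267.03]] [28.29 57.47]
top0 dogs [[209.69, 247.58], [220.42, 267.03]] [28.29 57.32]
top0 marks [217.63 240.69] [213.78 274.05] [-6.92 86.76]
b1 dogs [[214.64, 246.33], [215.04, 268.54]] [ 0.7  56.98]
b1 dogs [[214.64, 246.33], [215.04, 268.54]] [ 0.7  56.82]
b1 marks [217.63 240.7 ] [213.8  274.06] [-6.9  86.75]
b4 dogs [[215.18, 246.25], [214.62, 268.59]] [-1.74 57.26]
b4 dogs [[215.18, 246.25], [214.62, 268.59]] [-1.74 57.11]
b4 marks [217.62 240.69] [213.79 274.06] [-6.9  86.77]
```

```bash
python3 - <<'E'
from meas import *
c=dict(np.load('pics/tb4.npz')); a=c['color'].astype(np.float32); 
g=a.mean(2); o=a[...,0]-a[...,2]
C=np.array([.4788,.34])
for base in(0,180):
  print(base)
  G=[];O=[]
  th=np.arange(-32,25,2.)
  for t_ in th:
    gs=[];os=[]
    for r in(.0255,.027,.0285):
      x=np.radians(t_+base); p=proj(c,(C[0]+r*np.cos(x),C[1]+r*np.sin(x),.09)).astype(np.float32)
      gs.append(cv2.remap(g,p[:1].reshape(1,1),p[1:].reshape(1,1),cv2.INTER_LINEAR)[0,0]);os.append(cv2.remap(o,p[:1].reshape(1,1),p[1:].reshape(1,1),cv2.INTER_LINEAR)[0,0])
    G.append(np.mean(gs));O.append(np.mean(os))
  for q in zip(th,G,O): print('%d:%d/%d'%q,end=' ')
  print()
# marks profile: radius 41-43 at z=.076
for base in(0,180):
  th=np.arange(-16,5,1.); out=[]
  for t_ in th:
    x=np.radians(t_+base); v=[]
    for r in(.040,.0415,.043):
      p=proj(c,(C[0]+r*np.cos(x),C[1]+r*np.sin(x),.076)).astype(np.float32)
      v.append(cv2.remap(a[...,0].copy(),p[:1].reshape(1,1),p[1:].reshape(1,1),cv2.INTER_LINEAR)[0,0])
    out.append(np.mean(v))
  out=np.array(out); w=np.clip(out-out.min()-15,0,None); print(base,out.round(0).tolist(),'centroid',(w*th).sum()/w.sum())
E
```

```text
0
-32:179/8 -30:178/9 -28:177/10 -26:175/12 -24:172/15 -22:169/19 -20:165/26 -18:161/37 -16:157/51 -14:155/63 -12:157/74 -10:158/85 -8:160/92 -6:162/94 -4:165/95 -2:163/92 0:161/87 2:159/82 4:157/69 6:156/56 8:155/44 10:158/33 12:160/22 14:162/15 16:165/12 18:167/9 20:167/8 22:166/8 24:165/7 
180
-32:178/8 -30:176/8 -28:173/8 -26:169/9 -24:165/10 -22:161/12 -20:157/14 -18:157/20 -16:160/27 -14:162/35 -12:165/45 -10:167/56 -8:169/66 -6:171/75 -4:172/83 -2:173/90 0:172/91 2:172/92 4:171/87 6:170/79 8:169/70 10:169/58 12:170/46 14:172/34 16:173/26 18:174/18 20:175/14 22:176/12 24:176/10 
0 [92.0, 98.0, 105.0, 112.0, 121.0, 130.0, 140.0, 149.0, 153.0, 155.0, 157.0, 158.0, 150.0, 142.0, 133.0, 125.0, 116.0, 107.0, 98.0, 94.0, 91.0] centroid -6.312705501519514
180 [90.0, 94.0, 100.0, 109.0, 120.0, 131.0, 141.0, 147.0, 152.0, 158.0, 158.0, 153.0, 148.0, 143.0, 134.0, 123.0, 113.0, 104.0, 97.0, 91.0, 84.0] centroid -6.336521422636393
```

```bash
python3 - <<'E'
from meas import *
for n in('top','scene'):
    c=dict(np.load(f"pics/{'t' if n=='top' else 's'}b4.npz")); b=t if n=='top' else s
    v,u=np.mgrid[0:480,0:640]; d=np.linalg.inv(c['K'])@np.stack([u.ravel(),v.ravel(),np.ones(u.size)])
    X=(c['R'].T@(d*c['z_map'].ravel()-c['t'][:,None])).T.reshape(480,640,3)
    r=np.hypot(X[...,0]-.4788,X[...,1]-.34)
    m=(r>.0215)&(r<.029)&(X[...,2]>.083)&(X[...,2]<.1); p=X[m]; A=np.c_[p[:,:2]-[.4788,.34],np.ones(len(p))]; co=np.linalg.lstsq(A,p[:,2],rcond=None)[0]
    print(n,'flange top',np.median(p[:,2]),len(p),'tilt slopes',co[:2].round(3))
    m=(r<.03)&(X[...,2]>.13)&(X[...,2]<.146); print(' nut',X[m].mean(0),(X[m].min(0)+X[m].max(0))/2)
    df=np.abs(c['color'].astype(int)-b['color']).sum(2)
    cv2.imwrite(f'pics/diff_{n}.png',np.clip(df,0,255).astype(np.uint8))
    save(c,f'pics/fin_{n}.png')
E
```

```text
top flange top 0.08989902152732676 120 tilt slopes [-0.014 -0.021]
 nut [0.47934992 0.338205   0.14020953] [0.47928478 0.33915273 0.13807654]
scene flange top 0.08917730729339382 53 tilt slopes [ 0.016 -0.036]
 nut [0.47349735 0.33378059 0.1386343 ] [0.47548738 0.33655883 0.13781371]
```

View pics/fin_top.png

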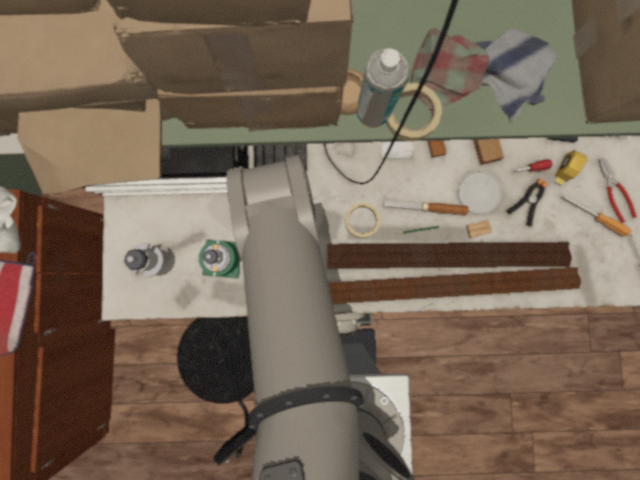

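View pics/fin_scene.png

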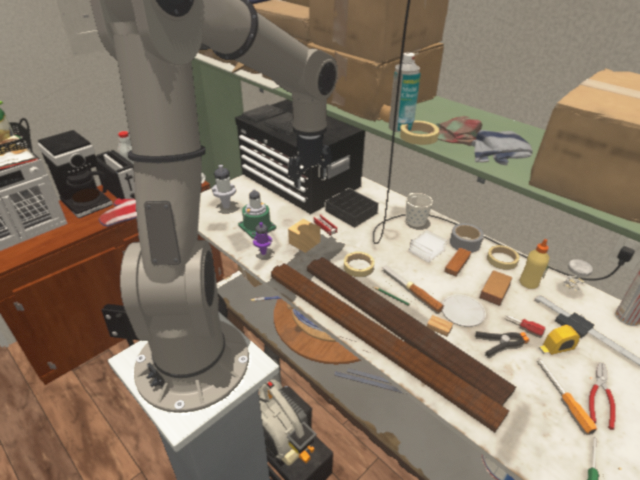

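View pics/diff_scene.png

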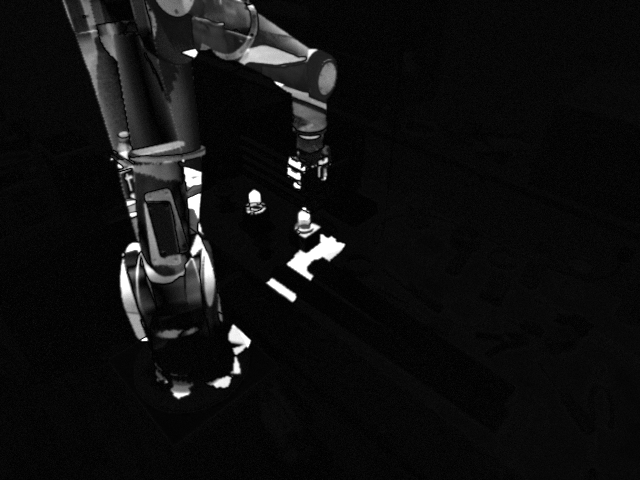

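The holder's flange top measures 89.9 mm high, which is home. The difference picture shows only the arm, its shadows, and the holder's old place (305,225) and new place (255,205) changed; the bystanders have not moved.

```bash
python3 -c "
from bench import robot
print(robot.get_obs()['time_s']); print(robot.close_job())"
```

```text
24.85
the job is handed in; nothing more can be done
None
```

I put the small grey collet holder from the wooden block into the spindle, turned it clockwise to the white marks, let go and handed the job in at 24.85 s.

**What I did:** I set the holder to the dogs' angle seen in the top view, about 28° in the world frame, and lowered it in small steps. It passed dog level without resistance and met the nose at the expected height. The pressing force there was about 17 N. I turned it clockwise until the dogs followed, let go and looked, then gripped again for a last 3°.

**Last checks:**
- **Seating:** the flange top is at 89.9 mm in the top view and 89.2 mm in the scene view, against 90 mm expected.
- **Angle:** the index marks lie at -6.3° and the dogs at -1.7°. Allowing for the slot play, that puts the holder at about -5.8°, roughly 0.5° short of the marks. A rougher reading of the slot edges by eye gave about -4.4°, or 2° short. I left it there.
- **Grip:** the fingers read 33–35 mm on the 32 mm flats. The first grip was about 4° off the holder's axis, so I judged the final angle from the pictures and not from the jaws.
- **Surroundings:** nothing else in view had moved, and the open gripper was well clear of everything.

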